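# Hang the saddle weight on the tester and hold its guide rod in both bushings

### The job

Set up the small sample tester: hang the saddle weight astride its horizontal load bar and let go of it, then take the long guide rod out of the rack and thread it, tip down, through the upper and then the lower bushing of the tester. Finish while still holding the rod, still and upright, with its tip sticking out about 25 mm below the lower bushing, so that the head stays clear above the upper bushing and the rod rests on nothing but your grip. Leave the two short pins and the other things on the bench where they are.

Things in the scene. Friction and masses are not known exactly. Their poses are not given: they have to be found in the camera images.
- tester: Fixed stand; place and yaw vary. Grey base plate 160 x 110 x 10 mm, white column 30 x 60 mm, 160 mm high, and two aluminium arms one above the other (50 wide, 20 thick, 85 mm long) towards the robot, each with a vertical round 15 mm bore; the bores are in line. Origin: base centre, on the bench. z up, x from arms to column, the load bar sticks out along -y.
- upper_bush (a point): Centre of the upper bushing's mouth: the bore's centre on the top face of the upper arm, 145 mm above the bench. The upper arm spans 125 to 145 mm above the bench. Axes are the tester's.
- lower_bush (a point): Centre of the lower bore on the underside of the lower arm, 60 mm above the bench and 85 mm straight below upper_bush; the base plate's top is 50 mm below it. The lower arm spans 60 to 80 mm above the bench. Axes are the tester's.
- bar_top (a point): Midpoint of the top face of the load bar, 117 mm above the bench: a fixed horizontal steel bar of 14 x 14 mm section along the tester's y, free for 134 mm between the column (70 mm from this point) and a round 30 mm end collar (64 mm from it). It lies 75 mm along x and -100 mm along y from the bores' axis. Axes are the tester's.
- saddle_grip (a point): Centre of the white fin on the saddle weight, to grasp by: 12 mm thick (x), 30 wide (y), 50 high. It stands on the 8 mm thick bridge of a steel upside-down U, 42 mm (x) by 36 (y), with two 8 mm thick legs 65 mm long, 26 mm apart along x; the U is open along y. About 0.4 kg. Starts standing on its legs on the bench, this point 98 mm up; yaw varies. z up.
- saddle_slot (a point): Middle of the underside of the saddle's bridge, 33 mm below saddle_grip: the face that comes to rest on the bar's top, with the saddle's y along the bar (either way round). Axes are the saddle's.
- rack: Fixed grey block, 60 x 180 mm and 60 mm high, with three vertical holes, 50 mm deep and 58 mm apart along its y, which hold the guide rod and two short pins upright, heads up; which stands where varies. Origin: centre of its underside; z up.
- rod_head (a point): Centre of the guide rod's white head, a block 20 x 20 mm and 35 mm high, side faces square to its x and y. Below it a steel shaft of 12 mm diameter, 130 mm long, the last 10 mm tapering to 8 mm. z runs from tip to head. About 0.15 kg. Starts upright in the rack, this point 157.5 mm above the bench, yaw varies; lift it over 50 mm to free it.
- rod_tip (a point): The end of the guide rod's shaft, 147.5 mm below rod_head along its axis; 10 mm above the bench at the start.
- pin_a_head (a point): Centre of the head of a short pin in the rack, not to be used: like the guide rod, but its shaft is 80 mm long and this point 107.5 mm above the bench.
- pin_b_head (a point): The same of the second short pin.
- weight: Bystander: steel knob weight, 42 mm diameter, 62 mm high; origin under its centre.
- tape: Bystander: cardboard ring lying flat, 70 mm diameter, 25 mm high; origin under its centre.
- driver: Bystander: screwdriver lying flat, about 200 mm long, up to 30 mm thick.
- jar: Bystander: closed jar, 60 mm diameter, 90 mm high; origin under its centre.
There are look-alikes about, which are no part of the job. What is shaped like the part that bears saddle_grip but pink is not meant. Leave any pink look-alike of the part that bears rod_head alone.

How it is judged:
By the outcome, as a careful person would: the job done as asked, in the order asked, and still so for the second after the job is handed in, while the arm keeps its last pose, push and grip.
It also fails if it takes over 61 s, if anything falls off the work surface, if the arm or the gripper's body presses on something with over 40 N, if the wrist force passes 120 N, or if a joint passes its speed limit or range.

### The arm

A 7-joint arm with a two-finger parallel gripper is mounted at the origin on the work surface. World frame = base frame: x ahead of the robot, y to its left, z up, the work surface at z = 0. Lengths are in m, angles in degrees, forces in N, time in s.
With the tool pointing down it reaches from about 0.425 to 1.025 m from the base axis. Payload 9.4 kg.
Tool frame: the origin (TCP) lies midway between the tips of the shut fingers; the grasp point (between the pads) lies 19 mm behind it; z points along the fingers, y is the direction in which the jaws open and shut (so a half turn about z gives the same grasp; the last joint's range is limited). The gripper opens to 93 mm and grips with 3 to 60 N. Pads are 15 mm wide; open, the fingers measure 128 mm over their backs; the gripper's body (75 mm by 188 mm) begins 65 mm behind the grasp point.
Start: joints at [61.553, 34.337, -0.143, 91.639, 0.103, 54.024, -4.572], TCP at [0.295, -0.662, 0.193] pointing down, gripper open.
Joint ranges: [-147.43, 147.43], [-19.82, 112.94], [-74.19, 73.91], [6.32, 146.72], [-59.91, 239.91], [6.04, 106.73], [-150.56, 150.56]. Speed limits (degrees/s): [127.2, 127.2, 172.46, 172.46, 180, 180, 180].

### API

Orientations are given as a 3x3 rotation matrix whose columns are the frame's x, y, z axes.
In Python, from workcell import bot gives the robot as it stands.
- The arm moves only by the shell command python3 -m crank 'ROWS' [FORCE]. ROWS is JSON, a list of rows, each an object with "angular": the turn, a rotation vector about the tool's x, y, z in degrees, a list of three; "translation": the shift along the tool's x, y, z in cm, a list of three; "jaw": the opening, from 0 (shut) to 1 (fully open). A call has 1 to 10 rows; each row shifts and turns the commanded pose from where the row before left it, along the tool's axes as they then stand; what a row does not reach is not made up. A row lasts 1/12 s, in which the tool goes at most 41.7 mm and 7.16 degrees, less where a joint would pass 70% of its speed; a pose out of reach is approached as far as the arm can. A call is refused whole if a number of a shift passes 4.17 or a number of a turn 7.16, either way. A call with a gripper value outside its range is refused whole. The fingers move at their own pace and stop on an object; FORCE is the grip in N (left out, the last holds). Time passes only in rows, so rows that do not move let the fingers close. It gives the time, the measured TCP pose, the force and the opening at its end, in the units of the state.
- bot.observe(): the state, without advancing time (a new reading comes with each control period).
- bot.get_image(name): name is "side" or "top"; returns a dict with "img" (420x560x3 uint8, red, green, blue), "intrinsics" (3x3 intrinsics, pixels), "xyz" and "attitude" of the camera in the world. Camera axes: x right, y down, z forward; pixel columns grow to the right and rows downward; lengths in m; the calibration is good to about 2 mm. A picture is of the moment at which its call begins. There is no depth.
- bot.job_done(): hands the job in, once; it reports no verdict.
The state is a dict: "time_s": time; "joints": joint angles; "dq": joint speeds; "effort": joint torques, N m; "position": TCP position; "tcp_rot": TCP orientation; "contact_force": force on the tool from outside, world axes, zero at the start; "moment": the same for the moment, N m; "finger_gap": opening from 0.0 (shut) to 1.0 (fully open).
Only numpy, scipy, OpenCV 4.12 (cv2) and the standard library are available. Lean on these libraries where they do the work, as an engineer would, in place of code of your own. Each camera call takes 0.05 s, during which the arm holds its last target.

## Working session

There is one attempt and no reset: what is moved stays moved. The work goes in short steps, Python scripts to look and compute and a shell command to move; the robot and the scene stay as the last step left them, time stands still between calls to the robot, and variables do not carry over. Pictures are saved under pics/ and viewed, and the job is handed in when it is done.

```bash
ls; mkdir -p pics
python3 - <<'E'
from workcell import bot
import cv2, numpy as np
print(bot.observe())
for n in ("side","top"):
    d=bot.get_image(n); cv2.imwrite(f"pics/{n}0.png",d["img"][:,:,::-1]); print(n,d["intrinsics"],d["xyz"],d["attitude"])
    np.savez(f"pics/{n}0.npz",**{k:np.array(v) for k,v in d.items()})
E
```

```text
pics
{'time_s': 0.0, 'joints': array([61.55336791, 34.38442845, -0.14563588, 91.68221505,  0.10377626,
       54.02378514, -4.57081409]), 'dq': array([-0.02447384,  0.00946659, -0.01619222,  0.00982104, -0.02810257,
       -0.05263507, -0.0452856 ]), 'effort': array([-3.00760667e-04, -7.65058064e+01,  1.49657439e+00, -2.52344853e+01,
       -5.24913578e-02,  1.70149980e-02,  1.57086974e-04]), 'position': array([ 0.2952383 , -0.66156575,  0.19205314]), 'tcp_rot': array([[ 9.13139591e-01,  4.07646267e-01, -7.80213448e-04],
       [ 4.07646985e-01, -9.13138577e-01,  1.36964526e-03],
       [-1.54112219e-04, -1.56872897e-03, -9.99998758e-01]]), 'contact_force': array([-0.0291921 , -0.11123705, -0.22899909]), 'moment': array([ 0.01992191,  0.03180518, -0.03896974]), 'finger_gap': 1.003546249350189}
side [[484.15078436   0.         269.48910937]
 [  0.         484.15078436 210.72801347]
 [  0.           0.           1.        ]] [0.48634769 1.06476303 0.76367344] [[-0.99603013 -0.02726884  0.08473717]
 [-0.08638958  0.52567236 -0.8462892 ]
 [-0.02146666 -0.85024995 -0.52594126]]
top [[445.13337978   0.         272.54957744]
 [  0.         445.13337978 210.4243629 ]
 [  0.           0.           1.        ]] [ 0.33537163 -0.03184118  1.31347206] [[-9.91890587e-03 -9.78263084e-01  2.07130283e-01]
 [-9.99946853e-01  1.02861920e-02  6.96292387e-04]
 [-2.81173901e-03 -2.07112368e-01 -9.78313120e-01]]
```

View pics/side0.png

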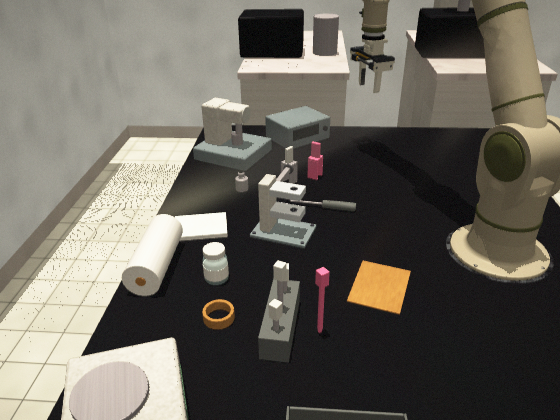

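View pics/top0.png

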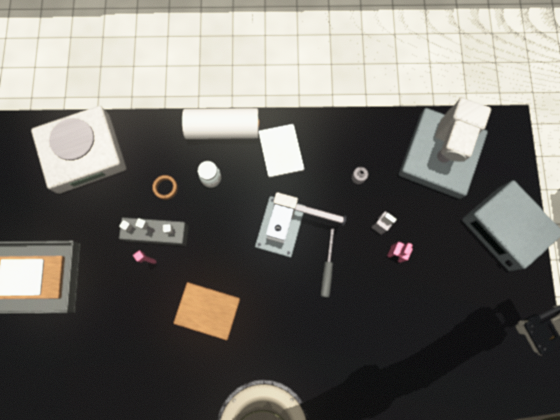

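The side view shows the tester at about (285,210), the white saddle behind it near (289,160), a pink one at (316,160), the rack at (280,320) and a pink rod at (321,300). The top view shows the tester at (280,225), the saddle at (384,222) and the rack at (152,231). I'll zoom in next.

Run:
```python
import cv2
t=cv2.imread("pics/top0.png"); s=cv2.imread("pics/side0.png")
cv2.imwrite("pics/t_a.png",cv2.resize(t[180:280,240:420],None,fx=4.4,fy=4.4,interpolation=cv2.INTER_CUBIC))
cv2.imwrite("pics/t_b.png",cv2.resize(t[200:280,100:200],None,fx=7,fy=7,interpolation=cv2.INTER_CUBIC))
cv2.imwrite("pics/s_a.png",cv2.resize(s[135:250,230:370],None,fx=5,fy=5,interpolation=cv2.INTER_CUBIC))
cv2.imwrite("pics/s_b.png",cv2.resize(s[250:370,240:350],None,fx=5,fy=5,interpolation=cv2.INTER_CUBIC))
```

```text
(no output)
```

View pics/t_a.png

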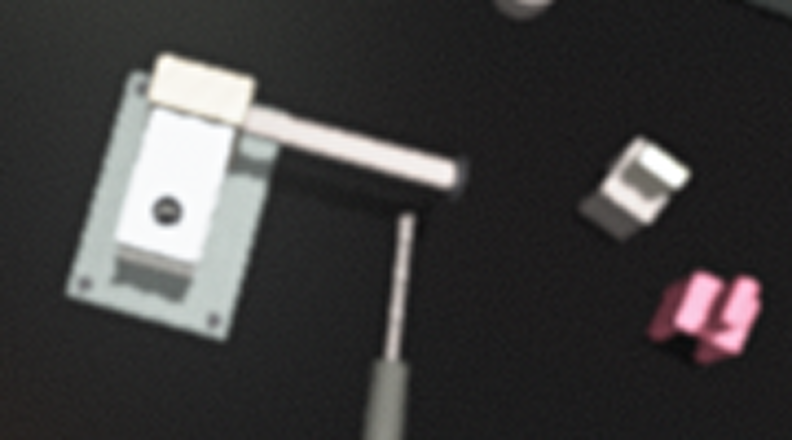

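View pics/t_b.png

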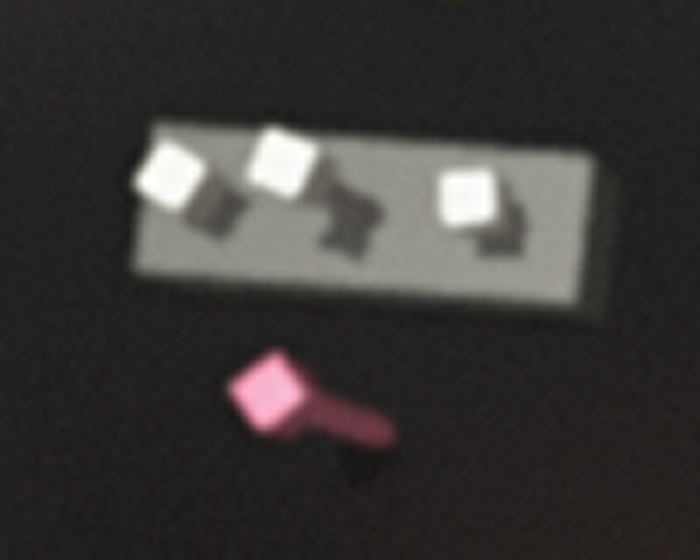

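View pics/s_a.png

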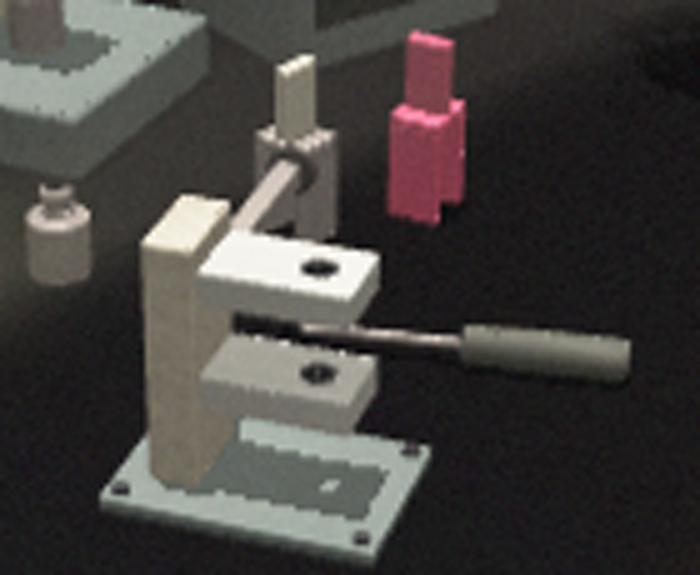

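View pics/s_b.png

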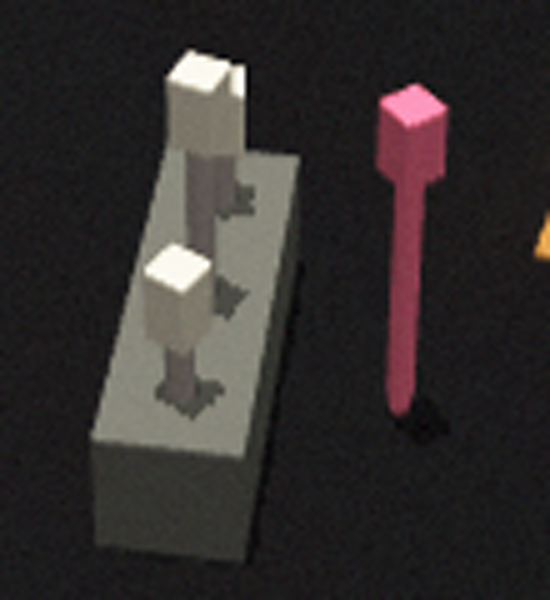

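```bash
cat > h.py <<'E'
import numpy as np, cv2
def load(n):
    d=np.load(f"pics/{n}.npz"); return {k:d[k] for k in d}
def cast(d,uv,z):
    uv=np.atleast_2d(np.array(uv,float)); K=d["intrinsics"]
    r=np.c_[(uv[:,0]-K[0,2])/K[0,0],(uv[:,1]-K[1,2])/K[1,1],np.ones(len(uv))]@d["attitude"].T
    return d["xyz"]+r*((z-d["xyz"][2])/r[:,2])[:,None]
def proj(d,p):
    K=d["intrinsics"]; c=(np.atleast_2d(p)-d["xyz"])@d["attitude"]
    return np.c_[c[:,0]/c[:,2]*K[0,0]+K[0,2],c[:,1]/c[:,2]*K[1,1]+K[1,2]]
def tri(ds,uvs):
    A=np.zeros((3,3));b=np.zeros(3);R=[]
    for d,uv in zip(ds,uvs):
        r=cast(d,uv,0)[0]-d["xyz"]; r/=np.linalg.norm(r); P=np.eye(3)-np.outer(r,r); A+=P;b+=P@d["xyz"];R.append((P,d["xyz"]))
    p=np.linalg.solve(A,b); return p,[np.linalg.norm(P@(p-o)) for P,o in R]
def blobs(d,box,lo,hi=255,f=6,neg=False,amin=10):
    """box u0,v0,u1,v1 ; grey threshold on upscaled crop; returns contours in source px"""
    u0,v0,u1,v1=box
    g=cv2.cvtColor(d["img"],cv2.COLOR_RGB2GRAY)[v0:v1,u0:u1]
    g=cv2.resize(g,None,fx=f,fy=f,interpolation=cv2.INTER_CUBIC)
    m=cv2.inRange(g,lo,hi)
    cs,_=cv2.findContours(m,cv2.RETR_LIST,cv2.CHAIN_APPROX_NONE)
    out=[]
    for c in cs:
        a=cv2.contourArea(c)/f/f
        if a<amin: continue
        out.append((a,(c[:,0,:]+.5)/f-.5+[u0,v0]))
    return sorted(out,key=lambda t:-t[0])
def rect(d,c,z):
    """minAreaRect on plane z, mm"""
    p=cast(d,c,z)[:,:2]*1000
    return cv2.minAreaRect(p.astype(np.float32))
E
python3 - <<'E'
from h import *
t=load("top0");s=load("side0")
def show(d,name,box,lo,hi,z,amin=10):
    for a,c in blobs(d,box,lo,hi,amin=amin)[:4]:
        m=cv2.moments(c.astype(np.float32)); ce=(m["m10"]/m["m00"],m["m01"]/m["m00"])
        r=rect(d,c,z); print(name,round(a,1),np.round(ce,2),"cast",np.round(cast(d,ce,z)[0]*1000,1),"rect",np.round(r[0],1),np.round(r[1],1),round(r[2],1))
show(t,"arm",(262,200,296,242),235,255,.145)
show(t,"bore t",(270,218,284,236),0,140,.145,4)
show(s,"bore s",(284,180,302,196),0,140,.145,4)
show(t,"bar",(294,200,346,226),150,255,.117)
show(t,"fin",(370,205,405,240),215,255,.123,4)
show(t,"bridge",(370,205,405,240),150,255,.073,4)
show(s,"fintop",(280,140,300,168),120,255,.123,4)
show(t,"heads",(115,212,180,240),190,255,.175,4)
show(t,"heads125",(115,212,180,240),190,255,.125,4)
show(s,"heads",(265,255,300,275),215,255,.175,4)
show(t,"rack",(110,205,200,250),90,255,.060,40)
E
```

```text
arm 561.9 [279.24 221.79] cast [551.6 -48.6 145. ] rect [552.3 -48.7] [51.4 83.8] 73.8
arm 101.9 [286.73 202.25] cast [604.9 -69.4 145. ] rect [602.2 -64.3] [57.1 20.2] 89.4
arm 56.0 [277.55 227.56] cast [536.  -43.9 145. ] rect [535.9 -43.9] [22.7 22.7] 63.0
bore t 26.2 [277.56 227.55] cast [536.  -43.9 145. ] rect [536.2 -43.9] [15.1 15.7] 89.4
bore s 60.9 [293.82 181.41] cast [533.6 -83.3 145. ] rect [537. -80.] [48.2 27.2] 2.7
bore s 29.7 [290.48 194.39] cast [539.1 -12.9 145. ] rect [534.1 -15.6] [46.  15.5] 2.8
bore s 18.0 [293.46 188.24] cast [532.9 -45.6 145. ] rect [533.  -45.7] [17.4 18.8] 65.7
bar 339.6 [314.91 212.25] cast [ 582.3 -147.2  117. ] rect [ 575.3 -151. ] [146.5  41.9] 68.4
bar 33.2 [296.37 222.52] cast [554.3 -95.7 117. ] rect [554.7 -96.3] [16.4 17.2] 88.9
fin 43.2 [389.82 217.11] cast [ 565.5 -350.1  123. ] rect [ 566.7 -348.7] [34.6 12. ] 50.9
fin 35.0 [382.72 224.71] cast [ 544.7 -329.5  123. ] rect [ 545.1 -329.6] [31.6 11.2] 55.6
bridge 149.2 [385.85 220.45] cast [ 565.6 -351.6   73. ] rect [ 564.8 -352.4] [40.5 45.8] 52.5
fintop 107.6 [289.18 155.92] ca
[... 252 characters left out ...]
 [166.15 227.63] cast [533.7 245.5 175. ] rect [533.5 245.4] [20.9 20.8] 4.3
heads125 62.3 [139.69 222.85] cast [556.3 330.1 125. ] rect [556.3 330.3] [22.9 22.7] 68.9
heads125 57.0 [124.   224.55] cast [552.  372.5 125. ] rect [551.9 372.7] [21.2 22.7] 59.9
heads125 57.0 [166.15 227.63] cast [542.4 257.7 125. ] rect [542.2 257.5] [21.8 21.7] 4.3
heads 51.3 [279.48 263.93] cast [544.5 314.2 175. ] rect [544.3 313.7] [19.7 18.7] 65.5
heads 9.4 [287.19 265.78] cast [529.1 319.1 175. ] rect [529.2 319.4] [ 3.9 17.7] 3.1
rack 1364.4 [151.48 230.06] cast [547.1 315.1  60. ] rect [548.6 317.3] [187.8  65.1] 85.1
rack 46.7 [149.55 230.8 ] cast [545.  320.5  60. ] rect [544.8 322.9] [24.7 23.4] 63.9
```

Run:
```python
from h import *
t=load("top0");s=load("side0")
def up(box,u,v,f): return (box[0]+(u+.5)/f-.5, box[1]+(v+.5)/f-.5)
# side fin top centre by eye in crop
print("fin side",np.round(cast(s,up((230,135),295,62,5),.123)[0]*1000,1))
print("tri rod top",tri([t,s],[(139.69,222.85),(279.48,263.93)]))
print("tri bore",tri([t,s],[(277.56,227.55),(293.46,188.24)]))
# bar edges: bright blob restricted away from column and below shadows
for a,c in blobs(t,(300,204,346,226),170)[:2]:
    p=cast(t,c,.117)[:,:2]*1000
    l=cv2.fitLine(p.astype(np.float32),cv2.DIST_L2,0,.01,.01).ravel(); r=cv2.minAreaRect(p.astype(np.float32))
    print("bar",round(a),np.degrees(np.arctan2(l[1],l[0])),r, cv2.boxPoints(r).round())
for ang in (-16.2,-17):
    a=np.radians(ang);x=np.array([np.cos(a),np.sin(a)]);y=np.array([-x[1],x[0]]);print("bar_top pred",[535.5,-44.2]+75*x-100*y)
for a,c in blobs(t,(370,205,405,240),225,amin=4)[:2]:
    r=rect(t,c,.123); print("fin/bridge",round(a,1),r, "at .073",rect(t,c,.073))
g=cv2.resize(t["img"][205:240,368:408],None,fx=16,fy=16,interpolation=cv2.INTER_CUBIC); cv2.imwrite("pics/sad.png",g[:,:,::-1])
```

```text
fin side [ 562.  -354.3  123. ]
tri rod top (array([0.54563214, 0.31467185, 0.17565629]), [np.float64(0.0012356460450651547), np.float64(0.0012356460450653937)])
tri bore (array([ 0.53429619, -0.04378591,  0.1463243 ]), [np.float64(0.0014927824721919104), np.float64(0.0014927824721920361)])
bar 232 73.02808 ((579.298095703125, -163.3699951171875), (124.98284149169922, 16.624271392822266), 73.49270629882812) [[ 554. -221.]
 [ 570. -226.]
 [ 605. -106.]
 [ 589. -101.]]
bar_top pred [ 579.62291582 -161.15370152]
bar_top pred [ 577.98568622 -161.75835345]
fin/bridge 37.7 ((565.194091796875, -350.6898498535156), (29.061504364013672, 11.344033241271973), 52.2657585144043) at .073 ((574.8466796875, -364.0815124511719), (30.28209114074707, 11.820516586303711), 52.26588821411133)
fin/bridge 28.1 ((544.9921875, -329.43109130859375), (30.759658813476562, 9.330429077148438), 54.32832717895508) at .073 ((553.7963256835938, -341.929931640625), (32.05158615112305, 9.722329139709473), 54.328277587890625)
```

View pics/sad.png

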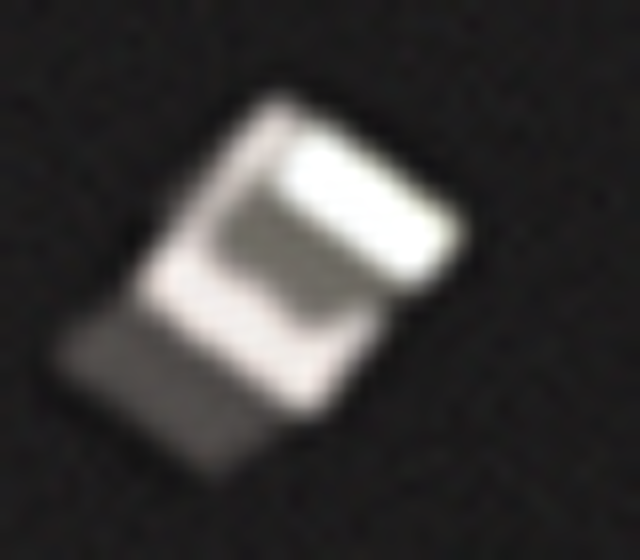

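```bash
cat >> h.py <<'E'
def togo(target_xyz_mm, yaw_y=None):
    """remaining shift in tool axes (cm) and z-turn (deg) to make tool y point along azimuth yaw_y, plus tilt correction"""
    from workcell import bot
    from scipy.spatial.transform import Rotation as Ro
    o=bot.observe(); R=o["tcp_rot"]; p=o["position"]*1000
    print("t",round(o["time_s"],2),"pos",p.round(1),"y-az",round(np.degrees(np.arctan2(R[1,1],R[0,1])),2),"F",o["contact_force"].round(1),"gap",round(o["finger_gap"],3),"j",o["joints"].round(0))
    print("shift cm (tool now)",(R.T@(np.array(target_xyz_mm)-p)/10).round(2))
    if yaw_y is not None:
        y=np.radians(yaw_y); Y=np.array([np.cos(y),np.sin(y),0]); Z=np.array([0,0,-1.]); X=np.cross(Y,Z); T=np.c_[X,Y,Z]
        print("turn deg",np.degrees(Ro.from_matrix(R.T@T).as_rotvec()).round(2),"shift in TARGET axes",(T.T@(np.array(target_xyz_mm)-p)/10).round(2))
E
A='{"angular":[0,0,0],"translation":[3.72,-1.73,0],"jaw":1}'
python3 -m crank '[{"angular":[0,0,0],"translation":[3.72,-1.73,0],"jaw":1},{"angular":[0,0,0],"translation":[3.72,-1.73,0],"jaw":1},{"angular":[0,0,0],"translation":[3.72,-1.73,0],"jaw":1},{"angular":[0,0,0],"translation":[3.72,-1.73,0],"jaw":1},{"angular":[0,0,0],"translation":[3.72,-1.73,0],"jaw":1},{"angular":[0,0,0],"translation":[3.72,-1.73,0],"jaw":1},{"angular":[0,0,0],"translation":[3.72,-1.73,0],"jaw":1},{"angular":[0,0,0],"translation":[3.72,-1.73,0],"jaw":1}]'
python3 -c "from h import *; togo([564,-351.5,160],-37)"
```

```text
time_s: 0.77
position: [0.5117, -0.4126, 0.1927]
tcp_rot: [[0.913, 0.408, -0.0], [0.408, -0.913, 0.0], [-0.0, -0.0, -1.0]]
contact_force: [1.2, -0.8, -0.1]
finger_gap: 0.999
t 0.77 pos [ 511.7 -412.6  192.7] y-az -65.95 F [ 1.2 -0.8 -0.1] gap 0.999 j [ 34.  30.  -1. 101.   0.  49. -32.]
shift cm (tool now) [ 7.27 -3.44  3.27]
turn deg [-3.000e-02  1.000e-02 -2.895e+01] shift in TARGET axes [8.03 0.5  3.27]
```

```bash
python3 -m crank '[{"angular":[0,0,-5.8],"translation":[0,0,0],"jaw":1},{"angular":[0,0,-5.8],"translation":[0,0,0],"jaw":1},{"angular":[0,0,-5.8],"translation":[0,0,0],"jaw":1},{"angular":[0,0,-5.8],"translation":[0,0,0],"jaw":1},{"angular":[0,0,-5.75],"translation":[0,0,0],"jaw":1},{"angular":[0,0,0],"translation":[2.7,0.15,0],"jaw":1},{"angular":[0,0,0],"translation":[2.7,0.15,0],"jaw":1},{"angular":[0,0,0],"translation":[2.6,0.2,0],"jaw":1},{"angular":[0,0,0],"translation":[0,0,1.5],"jaw":1},{"angular":[0,0,0],"translation":[0,0,0],"jaw":1}]'
python3 - <<'E'
from h import *; togo([564,-351.5,83],-37)
from workcell import bot
for n in ("side","top"):
    d=bot.get_image(n); np.savez(f"pics/{n}1.npz",**{k:np.array(v) for k,v in d.items()})
    c=d["img"][120:250,220:370] if n=="side" else d["img"][160:280,320:450]
    cv2.imwrite(f"pics/{n}1.png",cv2.resize(c[:,:,::-1],None,fx=4,fy=4,interpolation=cv2.INTER_CUBIC))
E
```

```text
time_s: 1.6
position: [0.5631, -0.351, 0.1756]
tcp_rot: [[0.599, 0.801, -0.003], [0.801, -0.599, 0.002], [0.0, -0.003, -1.0]]
contact_force: [-0.3, 0.3, 0.1]
finger_gap: 0.999
t 1.6 pos [ 563.1 -351.   175.6] y-az -36.81 F [-0.3  0.3  0.1] gap 0.999 j [ 33.  31.  -9. 101.   6.  49. -15.]
shift cm (tool now) [0.02 0.13 9.26]
turn deg [-0.19 -0.01  0.19] shift in TARGET axes [0.02 0.1  9.26]
```

View pics/top1.png

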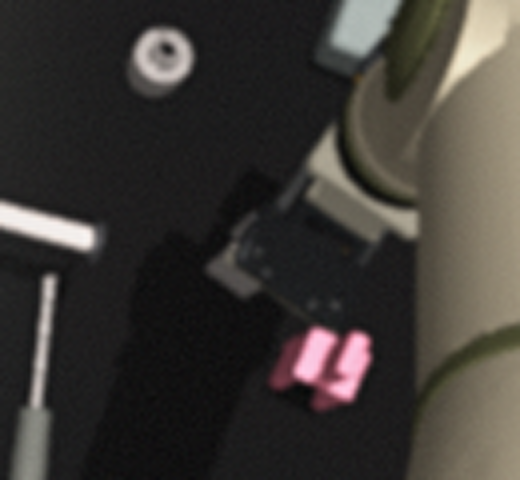

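View pics/side1.png

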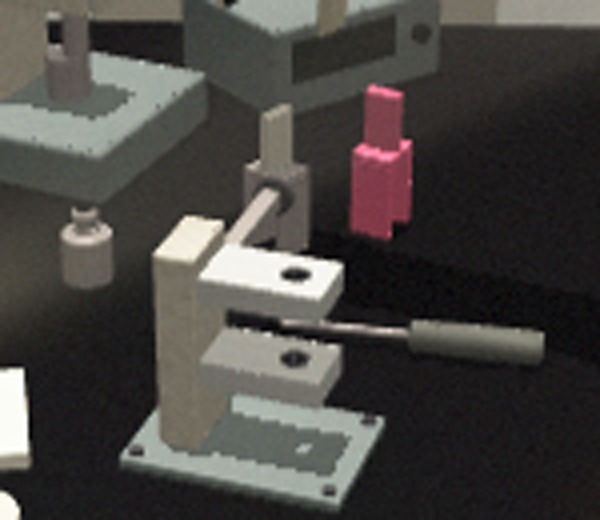

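Run:
```python
from h import *
d=load("side1"); cv2.imwrite("pics/side1f.png",cv2.resize(d["img"][0:260,140:420,::-1],None,fx=2.2,fy=2.2))
print(proj(d,[[.563,-.351,.176],[.564,-.3515,.123]]))
```

```text
[[288.22366985 131.83966926]
 [287.93690575 147.34835757]]
```

View pics/side1f.png

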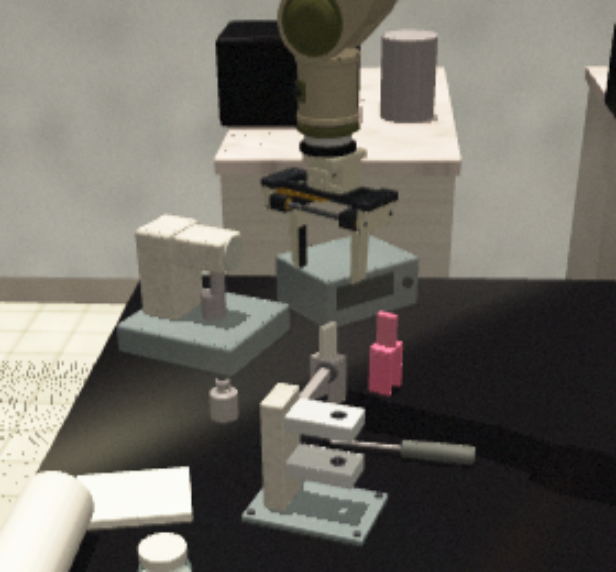

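The gripper hangs centred above the white saddle, and the fingertips sit about 9 px higher than expected, perhaps because the fingers swing in an arc when open. I'll part-close the jaws and look before going down.

```bash
python3 -m crank '[{"angular":[0,0,0],"translation":[0,0.1,0],"jaw":0.45},{"angular":[0,0,0],"translation":[0,0,0],"jaw":0.45},{"angular":[0,0,0],"translation":[0,0,0],"jaw":0.45},{"angular":[0,0,0],"translation":[0,0,0],"jaw":0.45}]'
python3 - <<'E'
from h import *; togo([564,-351.5,83],-37)
from workcell import bot
d=bot.get_image("side"); np.savez("pics/side2.npz",**{k:np.array(v) for k,v in d.items()})
cv2.imwrite("pics/side2.png",cv2.resize(d["img"][70:210,240:360,::-1],None,fx=4,fy=4,interpolation=cv2.INTER_CUBIC))
E
```

```text
time_s: 2.03
position: [0.5635, -0.3548, 0.1783]
tcp_rot: [[0.603, 0.798, 0.0], [0.798, -0.603, -0.0], [-0.0, 0.001, -1.0]]
contact_force: [-0.5, -0.1, 0.1]
finger_gap: 0.762
t 2.03 pos [ 563.5 -354.8  178.3] y-az -37.05 F [-0.5 -0.1  0.1] gap 0.762 j [ 33.  31.  -9. 100.   6.  49. -15.]
shift cm (tool now) [ 0.29 -0.16  9.53]
turn deg [ 0.03  0.01 -0.05] shift in TARGET axes [ 0.29 -0.16  9.53]
```

View pics/side2.png

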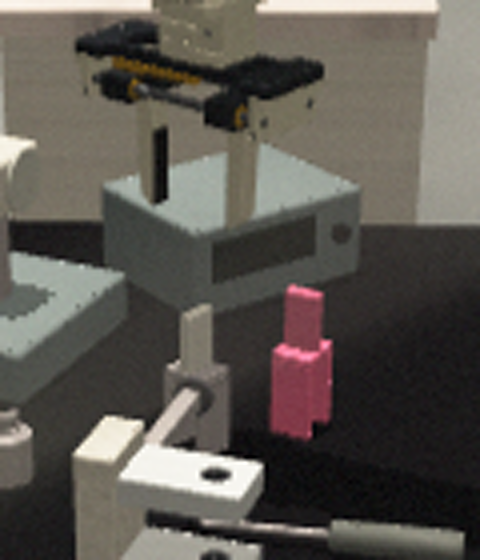

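```bash
python3 - <<'E'
from h import *
s=load("side2"); c=np.array([.5635,-.3548,.1783]); y=np.array([.798,-.603,0])
print(proj(s,[c-.0355*y,c+.0355*y,c])); print("crop",(proj(s,[c-.0355*y,c+.0355*y,c])-[240,70])*4)
E
python3 -m crank '[{"angular":[0,0,0],"translation":[0.15,-0.08,0],"jaw":0.45},{"angular":[0,0,0],"translation":[0.15,-0.08,1.5],"jaw":0.45},{"angular":[0,0,0],"translation":[0,0,1.5],"jaw":0.45},{"angular":[0,0,0],"translation":[0,0,1.5],"jaw":0.45},{"angular":[0,0,0],"translation":[0,0,0],"jaw":0.45},{"angular":[0,0,0],"translation":[0,0,0],"jaw":0.45}]'
python3 - <<'E'
from h import *; togo([564,-351.5,83],-37)
from workcell import bot
d=bot.get_image("side"); np.savez("pics/side3.npz",**{k:np.array(v) for k,v in d.items()})
cv2.imwrite("pics/side3.png",cv2.resize(d["img"][70:210,240:360,::-1],None,fx=4,fy=4,interpolation=cv2.INTER_CUBIC))
E
```

```text
[[296.92160913 133.47460096]
 [279.56998173 127.95859772]
 [288.12836455 130.6792686 ]]
crop [[227.68643653 253.89840385]
 [158.27992691 231.83439088]
 [192.51345818 242.71707439]]
time_s: 2.58
position: [0.5639, -0.3504, 0.1325]
tcp_rot: [[0.602, 0.799, -0.001], [0.799, -0.602, 0.001], [-0.0, -0.002, -1.0]]
contact_force: [-0.1, 0.4, 0.2]
finger_gap: 0.45
t 2.58 pos [ 563.9 -350.4  132.5] y-az -36.99 F [-0.1  0.4  0.2] gap 0.45 j [ 32.  34.  -8. 103.   7.  44. -16.]
shift cm (tool now) [-0.08  0.08  4.95]
turn deg [-0.09  0.01  0.01] shift in TARGET axes [-0.08  0.07  4.95]
```

View pics/side3.png

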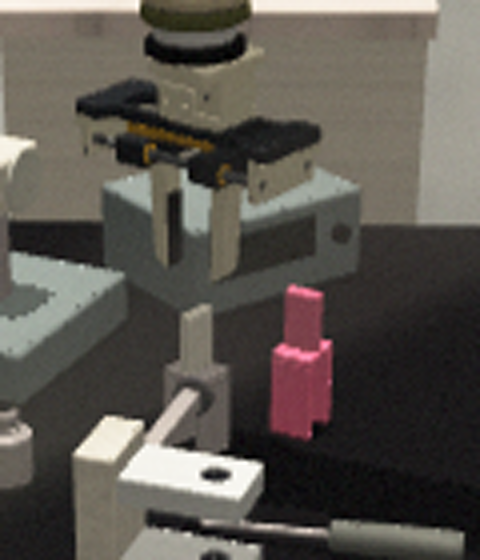

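```bash
python3 -m crank '[{"angular":[0,0,0],"translation":[-0.08,0.07,1.5],"jaw":0.45},{"angular":[0,0,0],"translation":[0,0,1.5],"jaw":0.45},{"angular":[0,0,0],"translation":[0,0,1],"jaw":0.45},{"angular":[0,0,0],"translation":[0,0,0],"jaw":0.45},{"angular":[0,0,0],"translation":[0,0,0],"jaw":0.45}]'
python3 - <<'E'
from h import *; togo([564,-351.5,83],-37)
from workcell import bot
for n in ("side","top"):
    d=bot.get_image(n); np.savez(f"pics/{n}4.npz",**{k:np.array(v) for k,v in d.items()})
    c=d["img"][70:210,240:360] if n=="side" else d["img"][170:270,330:450]
    cv2.imwrite(f"pics/{n}4.png",cv2.resize(c[:,:,::-1],None,fx=5,fy=4 if n=="side" else 5,interpolation=cv2.INTER_CUBIC))
E
```

```text
time_s: 3.05
position: [0.5645, -0.3518, 0.0932]
tcp_rot: [[0.602, 0.799, -0.0], [0.799, -0.602, 0.0], [-0.0, -0.0, -1.0]]
contact_force: [-0.6, -0.3, 0.8]
finger_gap: 0.451
t 3.05 pos [ 564.5 -351.8   93.2] y-az -37.0 F [-0.6 -0.3  0.8] gap 0.451 j [ 32.  37.  -8. 104.   7.  39. -17.]
shift cm (tool now) [-0.01 -0.06  1.02]
turn deg [-0.01  0.    0.  ] shift in TARGET axes [-0.01 -0.06  1.02]
```

View pics/side4.png

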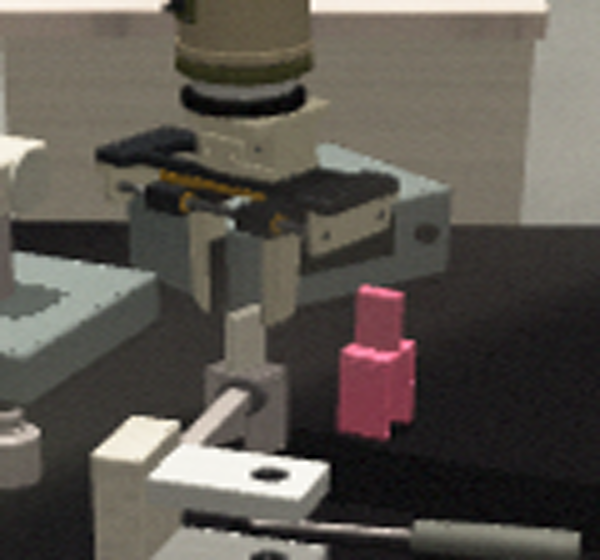

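View pics/top4.png

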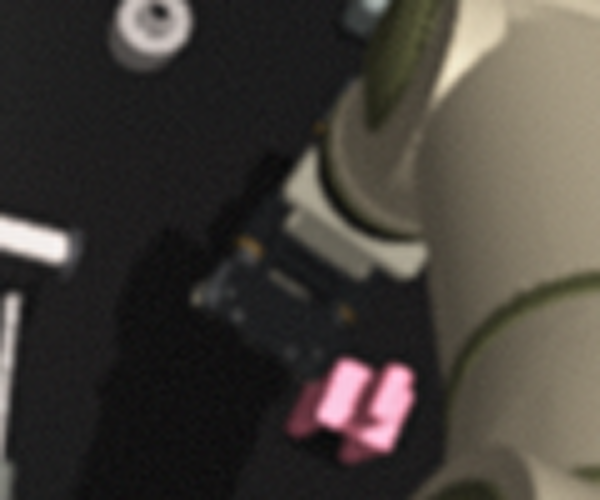

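Run:
```python
from h import *
t=load("top4");s=load("side4")
c=np.array([.5645,-.3518,0]);y=np.array([.799,-.602,0]);x=np.array([.602,.799,0])
for z in (.2,.23):
  for a in (-.094,.094):
    for b in (-.0375,.0375):
      p=c+a*y+b*x+[0,0,z]; print(z,a,b,"top crop",((proj(t,p)[0]-[330,170])*5).round(),"side crop",((proj(s,p)[0]-[240,70])*[5,4]).round())
for z in (.073,.093,.112,.117,.177): print(z,((proj(s,c+[0,0,z])[0]-[240,70])*[5,4]).round())
cv2.imwrite("pics/t4b.png",cv2.resize(t["img"][170:260,340:430,::-1],None,fx=6.6,fy=6.6,interpolation=cv2.INTER_CUBIC)+30)
g=s["img"][105:165,250:330,::-1]; cv2.imwrite("pics/s4b.png",cv2.resize(g,None,fx=9,fy=9,interpolation=cv2.INTER_CUBIC))
```

```text
0.2 -0.094 -0.0375 top crop [301. 400.] side crop [397. 233.]
0.2 -0.094 0.0375 top crop [177. 312.] side crop [320. 263.]
0.2 0.094 -0.0375 top crop [502. 107.] side crop [166. 177.]
0.2 0.094 0.0375 top crop [379.  24.] side crop [ 87. 204.]
0.23 -0.094 -0.0375 top crop [317. 392.] side crop [399. 195.]
0.23 -0.094 0.0375 top crop [189. 302.] side crop [321. 225.]
0.23 0.094 -0.0375 top crop [522.  92.] side crop [165. 142.]
0.23 0.094 0.0375 top crop [397.   7.] side crop [ 85. 168.]
0.073 [239. 366.]
0.093 [239. 343.]
0.112 [239. 322.]
0.117 [239. 316.]
0.177 [239. 246.]
```

View pics/s4b.png

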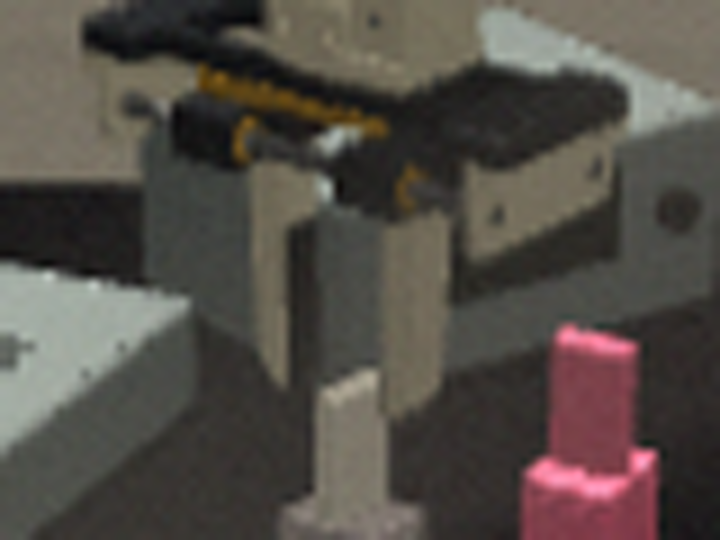

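View pics/t4b.png

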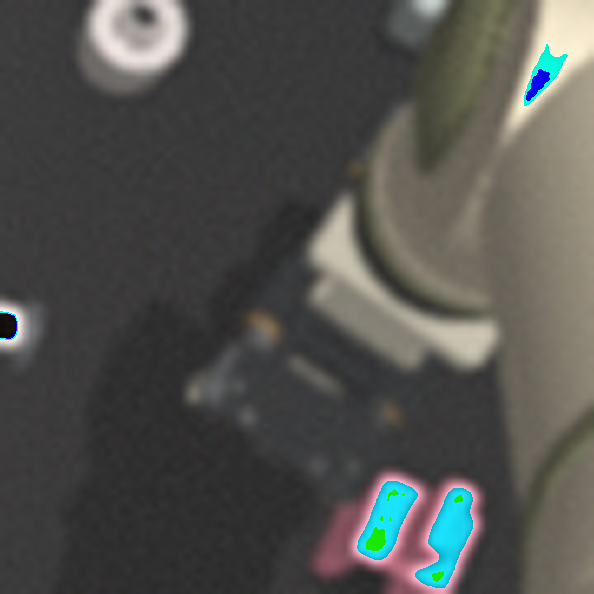

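Both views agree that the tips are about 24 mm higher than the reported TCP, while x and y match. I'll trust the cameras and go down carefully, watching the force.

```bash
python3 -m crank '[{"angular":[0,0,0],"translation":[0,0,1],"jaw":0.45},{"angular":[0,0,0],"translation":[0,0,0.6],"jaw":0.45},{"angular":[0,0,0],"translation":[0,0,0.4],"jaw":0.45},{"angular":[0,0,0],"translation":[0,0,0],"jaw":0.45},{"angular":[0,0,0],"translation":[0,0,0],"jaw":0.45}]'
python3 - <<'E'
from h import *; togo([564,-351.5,57],-37)
from workcell import bot
d=bot.get_image("side"); np.savez("pics/side5.npz",**{k:np.array(v) for k,v in d.items()})
g=d["img"][105:175,250:330,::-1]; cv2.imwrite("pics/s5b.png",cv2.resize(g,None,fx=8,fy=8,interpolation=cv2.INTER_CUBIC))
E
```

```text
time_s: 3.57
position: [0.5641, -0.3517, 0.0724]
tcp_rot: [[0.602, 0.799, -0.001], [0.799, -0.602, 0.0], [-0.0, -0.001, -1.0]]
contact_force: [0.4, -0.2, 0.5]
finger_gap: 0.446
t 3.57 pos [ 564.1 -351.7   72.4] y-az -36.99 F [ 0.4 -0.2  0.5] gap 0.446 j [ 32.  38.  -8. 105.   8.  37. -17.]
shift cm (tool now) [ 0.   -0.02  1.54]
turn deg [-0.05  0.01  0.01] shift in TARGET axes [ 0.   -0.02  1.54]
```

View pics/s5b.png

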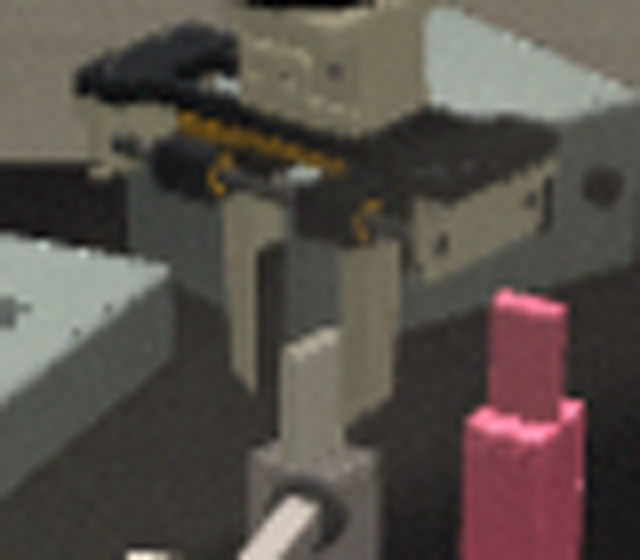

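The fingers straddle the fin with their tips about 30 mm below its top (z ≈ 93 mm). The TCP reads 72 mm, so the offset is about 21 mm. I'll go 13 mm lower and grip.

```bash
python3 -m crank '[{"angular":[0,0,0],"translation":[0,0,0.7],"jaw":0.45},{"angular":[0,0,0],"translation":[0,0,0.5],"jaw":0.45},{"angular":[0,0,0],"translation":[0,0,0.1],"jaw":0.45},{"angular":[0,0,0],"translation":[0,0,0],"jaw":0},{"angular":[0,0,0],"translation":[0,0,0],"jaw":0},{"angular":[0,0,0],"translation":[0,0,0],"jaw":0},{"angular":[0,0,0],"translation":[0,0,0],"jaw":0},{"angular":[0,0,0],"translation":[0,0,0],"jaw":0},{"angular":[0,0,0],"translation":[0,0,0],"jaw":0}]' 30
python3 -c "from h import *; togo([564,-351.5,57],-37)"
```

```text
time_s: 4.37
position: [0.5645, -0.3518, 0.0601]
tcp_rot: [[0.602, 0.799, 0.0], [0.799, -0.602, -0.0], [0.0, 0.0, -1.0]]
contact_force: [0.2, 0.1, 0.0]
finger_gap: 0.123
t 4.37 pos [ 564.5 -351.8   60.1] y-az -37.0 F [0.2 0.1 0. ] gap 0.123 j [ 32.  39.  -7. 105.   8.  36. -17.]
shift cm (tool now) [-0.   -0.06  0.31]
turn deg [ 0.02 -0.   -0.  ] shift in TARGET axes [-0.   -0.06  0.31]
```

```bash
python3 -m crank '[{"angular":[0,0,0],"translation":[0,0,-1],"jaw":0},{"angular":[0,0,0],"translation":[0,0,-2],"jaw":0},{"angular":[0,0,0],"translation":[0,0,-2.5],"jaw":0},{"angular":[0,0,0],"translation":[0,0,-2.5],"jaw":0},{"angular":[0,0,0],"translation":[0,0,-2.5],"jaw":0},{"angular":[0,0,0],"translation":[0,0,-2.5],"jaw":0},{"angular":[0,0,0],"translation":[0,0,-2],"jaw":0},{"angular":[0,0,0],"translation":[0,0,-1],"jaw":0},{"angular":[0,0,0],"translation":[0,0,0],"jaw":0}]'
python3 - <<'E'
from h import *; togo([579.5,-161.5,220],-16.4)
from workcell import bot
for n in ("side","top"):
    d=bot.get_image(n); np.savez(f"pics/{n}6.npz",**{k:np.array(v) for k,v in d.items()})
    c=d["img"][60:210,230:370] if n=="side" else d["img"][170:270,330:450]
    cv2.imwrite(f"pics/{n}6.png",cv2.resize(c[:,:,::-1],None,fx=4,fy=4,interpolation=cv2.INTER_CUBIC))
E
```

```text
time_s: 5.12
position: [0.5652, -0.3523, 0.2226]
tcp_rot: [[0.602, 0.799, 0.003], [0.799, -0.602, -0.002], [0.0, 0.004, -1.0]]
contact_force: [1.1, -0.7, -3.3]
finger_gap: 0.129
t 5.12 pos [ 565.2 -352.3  222.6] y-az -37.0 F [ 1.1 -0.7 -3.3] gap 0.129 j [ 33.  29.  -9.  98.   5.  54. -15.]
shift cm (tool now) [ 16.09 -10.34   0.22]
turn deg [ 2.20e-01  1.00e-02 -2.06e+01] shift in TARGET axes [18.7  -4.01  0.26]
```

View pics/side6.png

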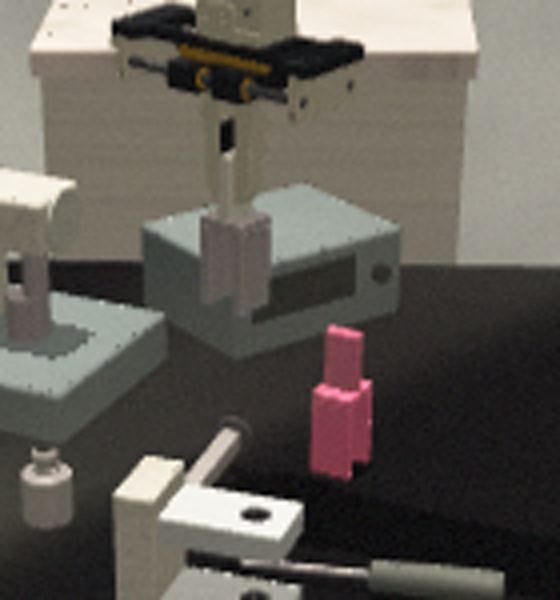

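The saddle is held and lifted; the force reads about 3.3 N down, which fits 0.4 kg. I'll turn it and carry it over the bar.

```bash
python3 -m crank '[{"angular":[0,0,-5.2],"translation":[0,0,0],"jaw":0},{"angular":[0,0,-5.2],"translation":[0,0,0],"jaw":0},{"angular":[0,0,-5.1],"translation":[0,0,0],"jaw":0},{"angular":[0,0,-5.1],"translation":[0,0,0],"jaw":0},{"angular":[0,0,0],"translation":[3.3,-0.8,0],"jaw":0},{"angular":[0,0,0],"translation":[3.7,-0.8,0],"jaw":0},{"angular":[0,0,0],"translation":[3.7,-0.8,0],"jaw":0},{"angular":[0,0,0],"translation":[3.7,-0.8,0],"jaw":0},{"angular":[0,0,0],"translation":[2.8,-0.5,0],"jaw":0},{"angular":[0,0,0],"translation":[1.5,-0.3,0],"jaw":0}]' 
python3 -m crank '[{"angular":[0,0,0],"translation":[0,0,0],"jaw":0},{"angular":[0,0,0],"translation":[0,0,0],"jaw":0}]'
python3 - <<'E'
from h import *; togo([579.5,-161.5,220],-16.5)
from workcell import bot
for n in ("side","top"):
    d=bot.get_image(n); np.savez(f"pics/{n}7.npz",**{k:np.array(v) for k,v in d.items()})
    c=d["img"][80:230,230:370] if n=="side" else d["img"][160:260,250:390]
    cv2.imwrite(f"pics/{n}7.png",cv2.resize(c[:,:,::-1],None,fx=4,fy=4,interpolation=cv2.INTER_CUBIC))
E
```

```text
time_s: 6.05
position: [0.5782, -0.1559, 0.2182]
tcp_rot: [[0.278, 0.961, -0.003], [0.961, -0.278, 0.003], [0.002, -0.003, -1.0]]
contact_force: [0.7, -0.4, -3.8]
finger_gap: 0.128
time_s: 6.22
position: [0.5781, -0.16, 0.2184]
tcp_rot: [[0.28, 0.96, -0.003], [0.96, -0.28, 0.001], [-0.0, -0.003, -1.0]]
contact_force: [-0.4, 0.8, -4.3]
finger_gap: 0.132
t 6.22 pos [ 578.1 -160.   218.4] y-az -16.26 F [-0.4  0.8 -4.3] gap 0.132 j [ 21.  25. -16. 106.   9.  50. -15.]
shift cm (tool now) [-0.11  0.18 -0.16]
turn deg [-0.15  0.01  0.24] shift in TARGET axes [-0.1   0.18 -0.16]
```

View pics/side7.png

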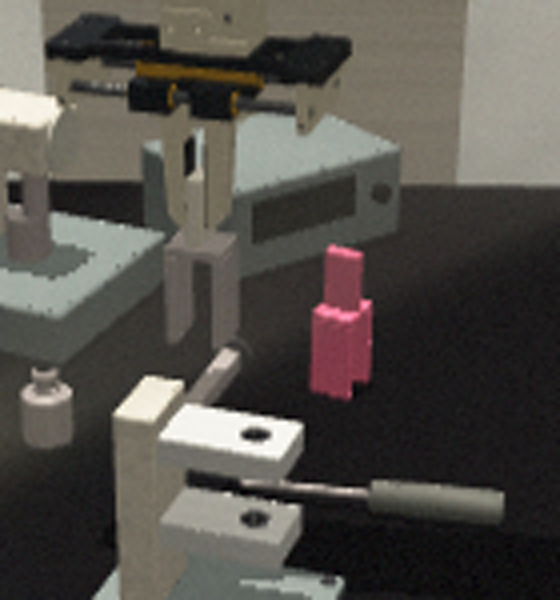

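View pics/top7.png

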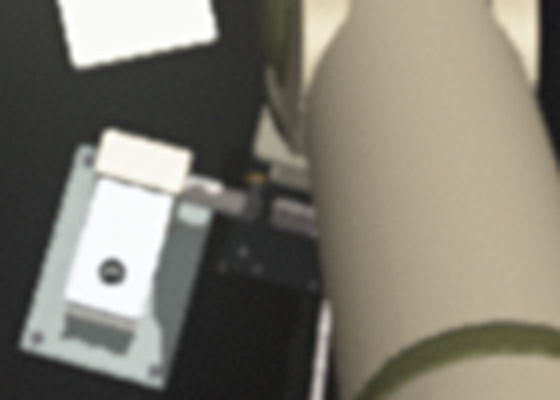

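Run:
```python
from h import *
s=load("side7")
def cr(p): return ((proj(s,p)[0]-[230,80])*4).round(1)
a=np.radians(-16.5);X=np.array([np.cos(a),np.sin(a),0]);Y=np.array([-X[1],X[0],0])
print("bar top mid",cr([.5795,-.1615,.117]),"at z.2",cr([.5795,-.1615,.2]))
c=np.array([.5781,-.160,0])
zb=.1584  # legs bottom: lifted .1584
for dx in (-.021,-.013,.013,.021):
  print(dx,"leg bottom near face",cr(c+X*dx+Y*.018+[0,0,zb]),"bridge top near",cr(c+X*dx+Y*.018+[0,0,zb+.073]))
cv2.imwrite("pics/s7b.png",cv2.resize(s["img"][125:190,255:310,::-1],None,fx=9,fy=9,interpolation=cv2.INTER_CUBIC))
```

```text
bar top mid [195.7 386.9] at z.2 [194.4 280.7]
-0.021 leg bottom near face [216.2 351. ] bridge top near [215.6 253.7]
-0.013 leg bottom near face [205.4 349.3] bridge top near [204.5 252.2]
0.013 leg bottom near face [170.5 343.9] bridge top near [168.5 247.2]
0.021 leg bottom near face [159.8 342.2] bridge top near [157.5 245.7]
```

View pics/s7b.png

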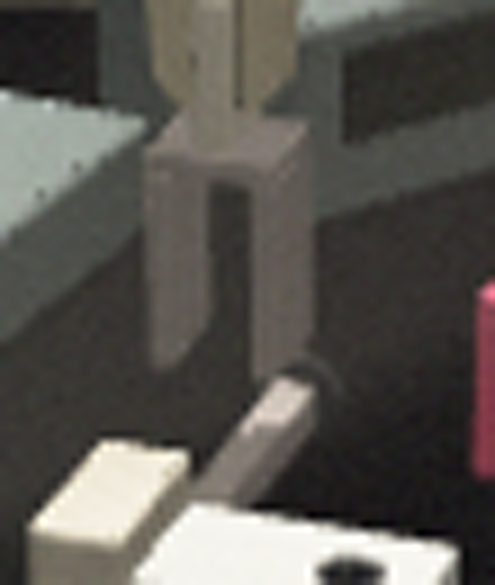

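```bash
python3 -m crank '[{"angular":[0,0,0.24],"translation":[-0.1,0.1,1],"jaw":0},{"angular":[0,0,0],"translation":[0,0,1.2],"jaw":0},{"angular":[0,0,0],"translation":[0,0,0.8],"jaw":0},{"angular":[0,0,0],"translation":[0,0,0],"jaw":0},{"angular":[0,0,0],"translation":[0,0,0],"jaw":0}]'
python3 - <<'E'
from h import *; togo([579.5,-161.5,140],-16.5)
from workcell import bot
for n in ("side",):
    d=bot.get_image(n); np.savez(f"pics/{n}8.npz",**{k:np.array(v) for k,v in d.items()})
    cv2.imwrite("pics/s8b.png",cv2.resize(d["img"][125:190,255:310,::-1],None,fx=9,fy=9,interpolation=cv2.INTER_CUBIC))
E
```

```text
time_s: 6.73
position: [0.5789, -0.1629, 0.189]
tcp_rot: [[0.287, 0.958, -0.002], [0.958, -0.287, 0.0], [-0.0, -0.002, -1.0]]
contact_force: [0.0, 0.8, -3.4]
finger_gap: 0.128
t 6.73 pos [ 578.9 -162.9  189. ] y-az -16.69 F [ 0.   0.8 -3.4] gap 0.128 j [ 21.  27. -15. 108.   9.  47. -16.]
shift cm (tool now) [0.15 0.02 4.9 ]
turn deg [-0.1   0.01 -0.19] shift in TARGET axes [0.15 0.01 4.9 ]
```

View pics/s8b.png

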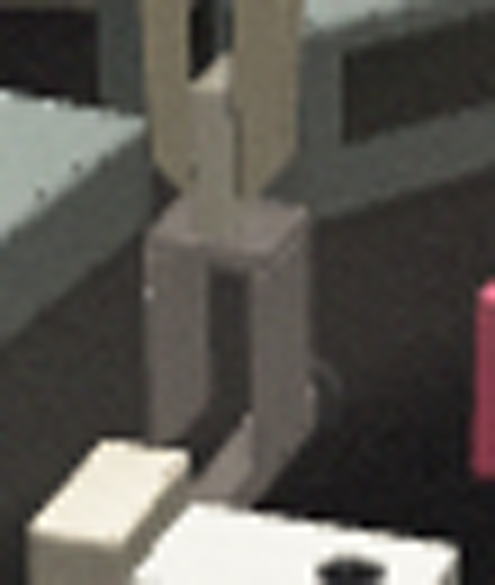

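```bash
python3 -m crank '[{"angular":[0,0,0],"translation":[0.1,0,0.5],"jaw":0},{"angular":[0,0,0],"translation":[0,0,0.5],"jaw":0},{"angular":[0,0,0],"translation":[0,0,0.4],"jaw":0},{"angular":[0,0,0],"translation":[0,0,0.3],"jaw":0},{"angular":[0,0,0],"translation":[0,0,0],"jaw":0}]'
python3 - <<'E'
from h import *; togo([579.5,-161.5,140],-16.5)
E
python3 -m crank '[{"angular":[0,0,0],"translation":[0,0,0.4],"jaw":0},{"angular":[0,0,0],"translation":[0,0,0.6],"jaw":0},{"angular":[0,0,0],"translation":[0,0,0.5],"jaw":0},{"angular":[0,0,0],"translation":[0,0,0],"jaw":0},{"angular":[0,0,0],"translation":[0,0,0],"jaw":0}]'
python3 - <<'E'
from h import *; togo([579.5,-161.5,140],-16.5)
from workcell import bot
for n in ("side",):
    d=bot.get_image(n); np.savez(f"pics/{n}9.npz",**{k:np.array(v) for k,v in d.items()})
    cv2.imwrite("pics/s9b.png",cv2.resize(d["img"][125:190,255:310,::-1],None,fx=9,fy=9,interpolation=cv2.INTER_CUBIC))
E
```

```text
time_s: 7.2
position: [0.5793, -0.1613, 0.1721]
tcp_rot: [[0.286, 0.958, -0.001], [0.958, -0.286, 0.0], [-0.0, -0.001, -1.0]]
contact_force: [0.2, -0.4, -3.9]
finger_gap: 0.127
t 7.2 pos [ 579.3 -161.3  172.1] y-az -16.62 F [ 0.2 -0.4 -3.9] gap 0.127 j [ 21.  28. -15. 109.  10.  45. -17.]
shift cm (tool now) [-0.02  0.03  3.21]
turn deg [-0.07  0.01 -0.12] shift in TARGET axes [-0.02  0.02  3.21]
time_s: 7.62
position: [0.5795, -0.1613, 0.1574]
tcp_rot: [[0.286, 0.958, -0.001], [0.958, -0.286, 0.0], [-0.0, -0.001, -1.0]]
contact_force: [-0.1, 0.3, -3.0]
finger_gap: 0.126
t 7.62 pos [ 579.5 -161.3  157.4] y-az -16.63 F [-0.1  0.3 -3. ] gap 0.126 j [ 20.  29. -15. 110.  11.  43. -17.]
shift cm (tool now) [-0.02  0.01  1.74]
turn deg [-0.05  0.   -0.13] shift in TARGET axes [-0.02  0.    1.74]
```

View pics/s9b.png

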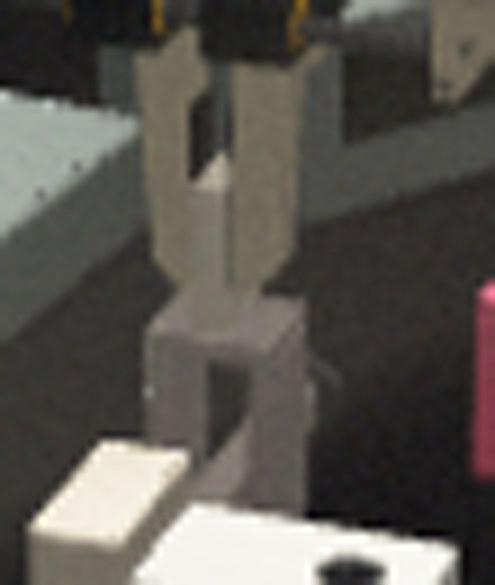

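The legs are astride the bar with no contact force. I'll lower it until it seats.

```bash
python3 -m crank '[{"angular":[0,0,0],"translation":[0,0,1],"jaw":0},{"angular":[0,0,0],"translation":[0,0,1],"jaw":0},{"angular":[0,0,0],"translation":[0,0,1],"jaw":0},{"angular":[0,0,0],"translation":[0,0,0.8],"jaw":0},{"angular":[0,0,0],"translation":[0,0,0.3],"jaw":0},{"angular":[0,0,0],"translation":[0,0,0],"jaw":0}]'
python3 - <<'E'
from h import *; togo([579.5,-161.5,112],-16.5)
E
```

```text
time_s: 8.17
position: [0.5791, -0.1612, 0.1155]
tcp_rot: [[0.286, 0.958, -0.002], [0.958, -0.286, 0.0], [-0.0, -0.002, -1.0]]
contact_force: [-0.5, 0.2, -4.0]
finger_gap: 0.131
t 8.17 pos [ 579.1 -161.2  115.5] y-az -16.63 F [-0.5  0.2 -4. ] gap 0.131 j [ 20.  32. -14. 112.  12.  38. -18.]
shift cm (tool now) [-0.02  0.05  0.35]
turn deg [-0.13  0.01 -0.13] shift in TARGET axes [-0.02  0.05  0.35]
```

```bash
python3 -m crank '[{"angular":[0,0,0],"translation":[0,0,0.15],"jaw":0},{"angular":[0,0,0],"translation":[0,0,0.1],"jaw":0},{"angular":[0,0,0],"translation":[0,0,0],"jaw":0}]' 
python3 -m crank '[{"angular":[0,0,0],"translation":[0,0,0.1],"jaw":0},{"angular":[0,0,0],"translation":[0,0,0],"jaw":0}]'
python3 -m crank '[{"angular":[0,0,0],"translation":[0,0,0.1],"jaw":0},{"angular":[0,0,0],"translation":[0,0,0],"jaw":0}]'
```

```text
time_s: 8.42
position: [0.5799, -0.1614, 0.1146]
tcp_rot: [[0.286, 0.958, 0.0], [0.958, -0.286, -0.0], [-0.0, 0.0, -1.0]]
contact_force: [-0.1, 0.9, -3.4]
finger_gap: 0.128
time_s: 8.58
position: [0.5799, -0.1614, 0.1136]
tcp_rot: [[0.286, 0.958, 0.0], [0.958, -0.286, -0.0], [-0.0, 0.0, -1.0]]
contact_force: [-0.9, -0.3, -4.3]
finger_gap: 0.13
time_s: 8.75
position: [0.5797, -0.1614, 0.1124]
tcp_rot: [[0.286, 0.958, 0.0], [0.958, -0.286, -0.0], [-0.0, 0.0, -1.0]]
contact_force: [-0.5, 0.3, -4.2]
finger_gap: 0.129
```

```bash
python3 -m crank '[{"angular":[0,0,0],"translation":[0,0,0.1],"jaw":0},{"angular":[0,0,0],"translation":[0,0,0],"jaw":0}]' 
python3 -m crank '[{"angular":[0,0,0],"translation":[0,0,0.1],"jaw":0},{"angular":[0,0,0],"translation":[0,0,0],"jaw":0}]'
python3 - <<'E'
from h import *
from workcell import bot
for n in ("side",):
    d=bot.get_image(n); np.savez(f"pics/{n}10.npz",**{k:np.array(v) for k,v in d.items()})
    cv2.imwrite("pics/s10b.png",cv2.resize(d["img"][125:210,255:310,::-1],None,fx=7,fy=7,interpolation=cv2.INTER_CUBIC))
E
```

```text
time_s: 8.92
position: [0.5798, -0.1614, 0.1122]
tcp_rot: [[0.286, 0.958, 0.0], [0.958, -0.286, -0.0], [-0.0, 0.0, -1.0]]
contact_force: [-2.5, -0.4, 3.7]
finger_gap: 0.128
time_s: 9.08
position: [0.5798, -0.1615, 0.1121]
tcp_rot: [[0.286, 0.958, 0.001], [0.958, -0.286, -0.001], [-0.0, 0.001, -1.0]]
contact_force: [-5.0, 0.7, 13.4]
finger_gap: 0.13
```

View pics/s10b.png

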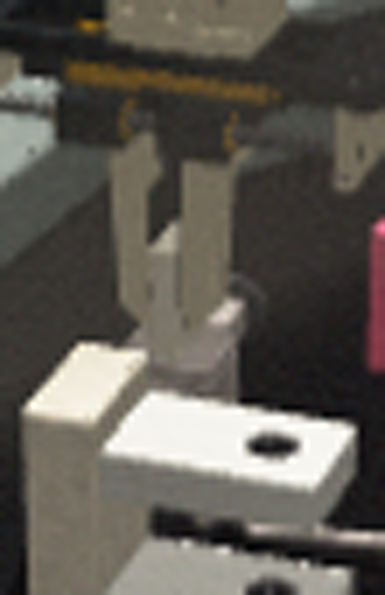

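It seated exactly at the predicted height, with 13 N upward. I'll release it and retract.

```bash
python3 -m crank '[{"angular":[0,0,0],"translation":[0,0,-0.1],"jaw":0.13},{"angular":[0,0,0],"translation":[0,0,0],"jaw":0.25},{"angular":[0,0,0],"translation":[0,0,0],"jaw":0.45},{"angular":[0,0,0],"translation":[0,0,0],"jaw":0.45},{"angular":[0,0,0],"translation":[0,0,0],"jaw":0.45},{"angular":[0,0,0],"translation":[0,0,0],"jaw":0.45}]' 
python3 -m crank '[{"angular":[0,0,0],"translation":[0,0,-1],"jaw":0.45},{"angular":[0,0,0],"translation":[0,0,-2],"jaw":0.45},{"angular":[0,0,0],"translation":[0,0,-2.5],"jaw":0.45},{"angular":[0,0,0],"translation":[0,0,-2.5],"jaw":0.6},{"angular":[0,0,0],"translation":[0,0,-2.5],"jaw":0.6},{"angular":[0,0,0],"translation":[0,0,-1.5],"jaw":0.6},{"angular":[0,0,0],"translation":[0,0,0],"jaw":0.6}]'
python3 - <<'E'
from h import *
togo([546,314.5,225],-21)
togo([546,314.5,225],69)
from workcell import bot
for n in ("side","top"):
    d=bot.get_image(n); np.savez(f"pics/{n}11.npz",**{k:np.array(v) for k,v in d.items()})
    c=d["img"][125:230,235:345] if n=="side" else d["img"][160:260,250:390]
    cv2.imwrite(f"pics/{n}11.png",cv2.resize(c[:,:,::-1],None,fx=5,fy=5,interpolation=cv2.INTER_CUBIC))
E
```

```text
time_s: 9.63
position: [0.5798, -0.1614, 0.1113]
tcp_rot: [[0.286, 0.958, -0.0], [0.958, -0.286, 0.0], [0.0, -0.0, -1.0]]
contact_force: [-0.3, -0.1, 0.9]
finger_gap: 0.426
time_s: 10.22
position: [0.5815, -0.1616, 0.2357]
tcp_rot: [[0.286, 0.958, 0.006], [0.958, -0.286, -0.001], [0.0, 0.006, -1.0]]
contact_force: [-0.1, -0.4, 0.1]
finger_gap: 0.601
t 10.22 pos [ 581.5 -161.6  235.7] y-az -16.65 F [-0.1 -0.4  0.1] gap 0.601 j [ 22.  24. -16. 105.   8.  52. -15.]
shift cm (tool now) [ 44.6  -17.05   0.99]
turn deg [ 0.33 -0.04  4.35] shift in TARGET axes [ 43.18 -20.38   1.07]
t 10.22 pos [ 581.5 -161.6  235.7] y-az -16.65 F [-0.1 -0.4  0.1] gap 0.601 j [ 22.  24. -16. 105.   8.  52. -15.]
shift cm (tool now) [ 44.6  -17.05   0.99]
turn deg [  0.29   0.23 -85.65] shift in TARGET axes [20.38 43.18  1.07]
```

View pics/side11.png

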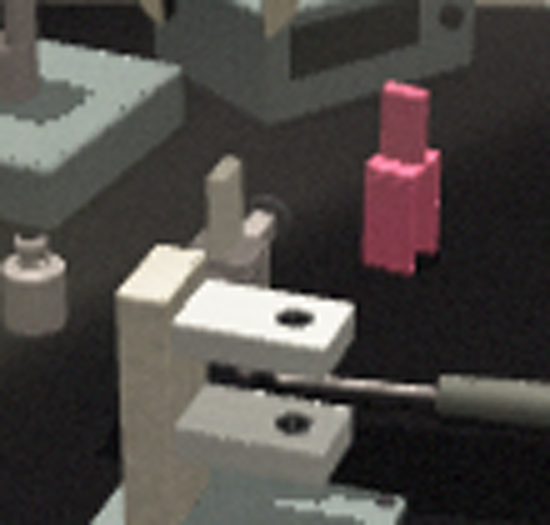

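The saddle hangs upright on the bar between the column and the collar. Next is the rod, in the middle of the rack.

```bash
python3 -m crank '[{"angular":[0,0,5.35],"translation":[0,0,0],"jaw":0.6},{"angular":[0,0,0],"translation":[2.5,-1.23,0],"jaw":0.6},{"angular":[0,0,0],"translation":[3.7,-1.83,0],"jaw":0.6},{"angular":[0,0,0],"translation":[3.7,-1.83,0],"jaw":0.6},{"angular":[0,0,0],"translation":[3.7,-1.83,0],"jaw":0.6},{"angular":[0,0,0],"translation":[3.7,-1.83,0],"jaw":0.6},{"angular":[0,0,0],"translation":[3.7,-1.83,0],"jaw":0.6},{"angular":[0,0,0],"translation":[3.7,-1.83,0],"jaw":0.6},{"angular":[0,0,0],"translation":[3.7,-1.83,0],"jaw":0.6},{"angular":[0,0,0],"translation":[3.7,-1.83,0],"jaw":0.6}]'
python3 - <<'E'
from h import *
togo([546,314.5,210],-22)
E
```

```text
time_s: 11.15
position: [0.5516, 0.1973, 0.2302]
tcp_rot: [[0.374, 0.927, -0.002], [0.927, -0.374, -0.001], [-0.002, -0.001, -1.0]]
contact_force: [1.3, -0.7, 1.0]
finger_gap: 0.602
t 11.15 pos [551.6 197.3 230.2] y-az -21.99 F [ 1.3 -0.7  1. ] gap 0.602 j [-12.  23. -18. 107.   9.  51. -57.]
shift cm (tool now) [10.66 -4.9   2.01]
turn deg [-0.09  0.09  0.01] shift in TARGET axes [10.66 -4.91  2.02]
```

```bash
python3 -m crank '[{"angular":[0,0,0],"translation":[3.4,-1.6,0],"jaw":0.6},{"angular":[0,0,0],"translation":[3,-1.4,0],"jaw":0.6},{"angular":[0,0,0],"translation":[2,-1,0],"jaw":0.6},{"angular":[0,0,0],"translation":[0,0,0],"jaw":0.6},{"angular":[0,0,0],"translation":[0,0,0],"jaw":0.6}]'
python3 - <<'E'
from h import *
togo([546,314.5,210],-22)
from workcell import bot
for n in ("side","top"):
    d=bot.get_image(n); np.savez(f"pics/{n}12.npz",**{k:np.array(v) for k,v in d.items()})
    c=d["img"][200:350,220:350] if n=="side" else d["img"][180:270,90:210]
    cv2.imwrite(f"pics/{n}12.png",cv2.resize(c[:,:,::-1],None,fx=4,fy=4,interpolation=cv2.INTER_CUBIC))
E
```

```text
time_s: 11.57
position: [0.546, 0.2897, 0.2299]
tcp_rot: [[0.372, 0.928, -0.002], [0.928, -0.372, -0.001], [-0.002, -0.002, -1.0]]
contact_force: [-0.1, -1.3, -0.8]
finger_gap: 0.597
t 11.57 pos [546.  289.7 229.9] y-az -21.82 F [-0.1 -1.3 -0.8] gap 0.597 j [-20.  26. -19. 103.  10.  53. -65.]
shift cm (tool now) [ 2.31 -0.92  1.99]
turn deg [-0.1   0.1   0.18] shift in TARGET axes [ 2.31 -0.93  1.99]
```

View pics/side12.png

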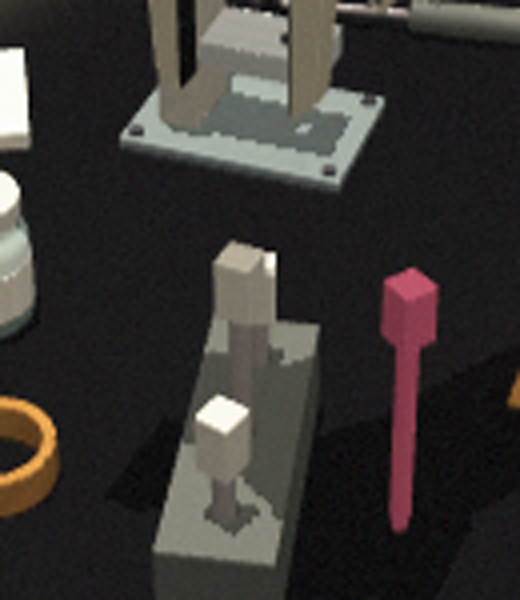

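View pics/top12.png

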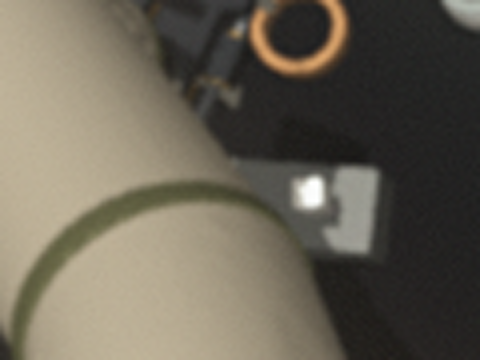

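```bash
python3 - <<'E'
from h import *
t=load("top0");s=load("side0")
print("pink head top", tri([t,s],[(100+270.5/7-.5,200+390.5/7-.5),(240+412/5,250+103/5)]))
E
python3 -m crank '[{"angular":[0,0,0],"translation":[1.2,-0.5,0],"jaw":0.5},{"angular":[0,0,0],"translation":[1.1,-0.43,0],"jaw":0.5},{"angular":[0,0,0],"translation":[0,0,0],"jaw":0.5},{"angular":[0,0,0],"translation":[0,0,0],"jaw":0.5},{"angular":[0,0,0],"translation":[0,0,0],"jaw":0.5}]'
python3 - <<'E'
from h import *
togo([546,314.5,210],-22)
from workcell import bot
for n in ("side",):
    d=bot.get_image(n); np.savez(f"pics/{n}13.npz",**{k:np.array(v) for k,v in d.items()})
    c=d["img"][200:350,220:350] if n=="side" else d["img"][180:270,90:210]
    cv2.imwrite(f"pics/{n}13.png",cv2.resize(c[:,:,::-1],None,fx=4,fy=4,interpolation=cv2.INTER_CUBIC))
E
```

```text
pink head top (array([0.4620024 , 0.31751167, 0.16532792]), [np.float64(0.001638436000888639), np.float64(0.00163843600088867)])
time_s: 12.08
position: [0.5471, 0.3132, 0.2313]
tcp_rot: [[0.374, 0.927, -0.0], [0.927, -0.374, -0.0], [-0.0, -0.0, -1.0]]
contact_force: [0.4, -0.6, 0.3]
finger_gap: 0.496
t 12.08 pos [547.1 313.2 231.3] y-az -21.98 F [ 0.4 -0.6  0.3] gap 0.496 j [-22.  27. -19. 101.  10.  54. -67.]
shift cm (tool now) [ 0.08 -0.15  2.13]
turn deg [-0.    0.02  0.02] shift in TARGET axes [ 0.08 -0.15  2.13]
```

View pics/side13.png

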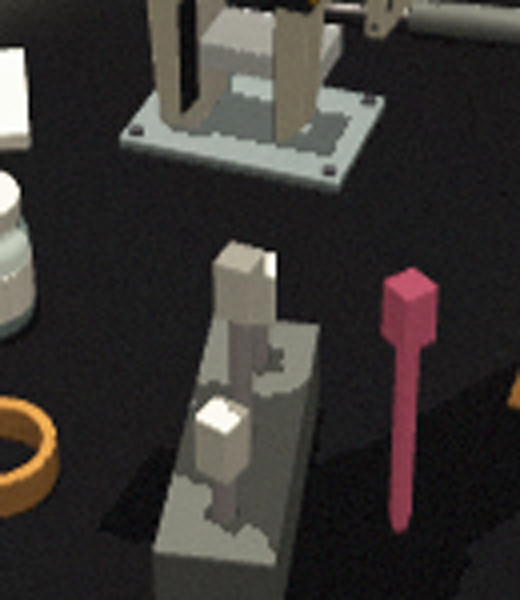

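```bash
python3 -m crank '[{"angular":[0,0,0],"translation":[0.08,-0.1,1],"jaw":0.5},{"angular":[0,0,0],"translation":[0,0,2.5],"jaw":0.5},{"angular":[0,0,0],"translation":[0,0,2.5],"jaw":0.5},{"angular":[0,0,0],"translation":[0,0,2],"jaw":0.5},{"angular":[0,0,0],"translation":[0,0,1.0],"jaw":0.5},{"angular":[0,0,0],"translation":[0,0,0],"jaw":0.5},{"angular":[0,0,0],"translation":[0,0,0],"jaw":0.5}]'
python3 - <<'E'
from h import *
togo([546,314.5,118],-22)
from workcell import bot
for n in ("side",):
    d=bot.get_image(n); np.savez(f"pics/{n}14.npz",**{k:np.array(v) for k,v in d.items()})
    c=d["img"][200:350,220:350] if n=="side" else d["img"][180:270,90:210]
    cv2.imwrite(f"pics/{n}14.png",cv2.resize(c[:,:,::-1],None,fx=4,fy=4,interpolation=cv2.INTER_CUBIC))
E
```

```text
time_s: 12.72
position: [0.5464, 0.3143, 0.1412]
tcp_rot: [[0.375, 0.927, -0.001], [0.927, -0.375, -0.0], [-0.001, -0.001, -1.0]]
contact_force: [-0.3, 0.1, 0.6]
finger_gap: 0.501
t 12.72 pos [546.4 314.3 141.2] y-az -22.0 F [-0.3  0.1  0.6] gap 0.501 j [-24.  32. -17. 107.  13.  43. -70.]
shift cm (tool now) [ 0.   -0.04  2.32]
turn deg [-0.03  0.04  0.  ] shift in TARGET axes [-0.   -0.04  2.32]
```

View pics/side14.png

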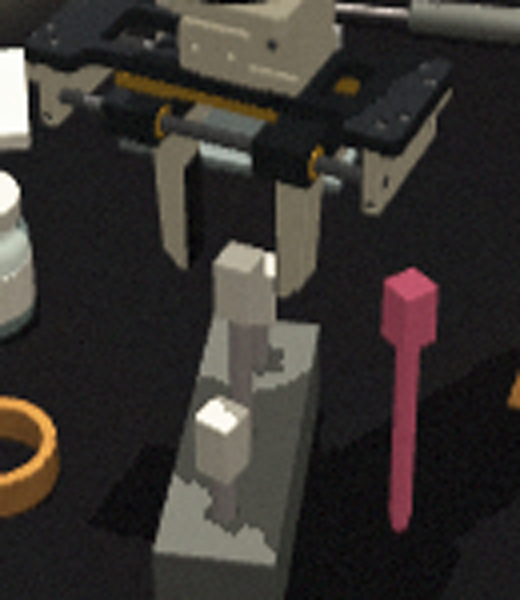

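```bash
python3 -m crank '[{"angular":[0,0,0],"translation":[0,-0.04,1],"jaw":0.5},{"angular":[0,0,0],"translation":[0,0,0.8],"jaw":0.5},{"angular":[0,0,0],"translation":[0,0,0.3],"jaw":0.5},{"angular":[0,0,0],"translation":[0,0,0],"jaw":0.1},{"angular":[0,0,0],"translation":[0,0,0],"jaw":0.1},{"angular":[0,0,0],"translation":[0,0,0],"jaw":0.1},{"angular":[0,0,0],"translation":[0,0,0],"jaw":0.1},{"angular":[0,0,0],"translation":[0,0,0],"jaw":0.1},{"angular":[0,0,0],"translation":[0,0,0],"jaw":0.1}]' 40
python3 - <<'E'
from h import *
togo([546,314.5,118],-22)
from workcell import bot
print(bot.observe()["moment"])
for n in ("side",):
    d=bot.get_image(n); np.savez(f"pics/{n}15.npz",**{k:np.array(v) for k,v in d.items()})
    c=d["img"][200:350,220:350] if n=="side" else d["img"][180:270,90:210]
    cv2.imwrite(f"pics/{n}15.png",cv2.resize(c[:,:,::-1],None,fx=4,fy=4,interpolation=cv2.INTER_CUBIC))
E
```

```text
time_s: 13.52
position: [0.5463, 0.3147, 0.1207]
tcp_rot: [[0.374, 0.927, 0.0], [0.927, -0.374, 0.0], [0.0, 0.0, -1.0]]
contact_force: [0.2, -0.2, 1.0]
finger_gap: 0.213
t 13.52 pos [546.3 314.7 120.7] y-az -21.99 F [ 0.2 -0.2  1. ] gap 0.213 j [-24.  33. -17. 108.  14.  41. -70.]
shift cm (tool now) [-0.03 -0.02  0.27]
turn deg [ 0.02 -0.02  0.01] shift in TARGET axes [-0.03 -0.02  0.27]
[-0.11295386 -0.02722476  0.02010854]
```

View pics/side15.png

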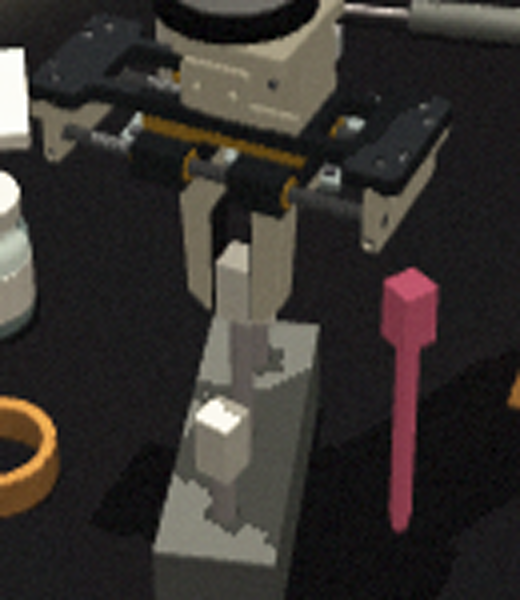

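```bash
python3 -m crank '[{"angular":[0,0,0],"translation":[0,0,-0.6],"jaw":0.1},{"angular":[0,0,0],"translation":[0,0,-1.2],"jaw":0.1},{"angular":[0,0,0],"translation":[0,0,-1.8],"jaw":0.1},{"angular":[0,0,0],"translation":[0,0,-2.4],"jaw":0.1},{"angular":[0,0,0],"translation":[0,0,-2.4],"jaw":0.1},{"angular":[0,0,0],"translation":[0,0,-2.4],"jaw":0.1},{"angular":[0,0,0],"translation":[0,0,-2.4],"jaw":0.1},{"angular":[0,0,0],"translation":[0,0,-2.4],"jaw":0.1},{"angular":[0,0,0],"translation":[0,0,-1.9],"jaw":0.1},{"angular":[0,0,0],"translation":[0,0,-1],"jaw":0.1}]'
python3 - <<'E'
from h import *
togo([536,-44.3,306],-22)
from workcell import bot
for n in ("side",):
    d=bot.get_image(n); np.savez(f"pics/{n}16.npz",**{k:np.array(v) for k,v in d.items()})
    cv2.imwrite(f"pics/{n}16.png",cv2.resize(d["img"][150:350,200:370,::-1],None,fx=3,fy=3,interpolation=cv2.INTER_CUBIC))
E
```

```text
time_s: 14.4
position: [0.5464, 0.3151, 0.3091]
tcp_rot: [[0.374, 0.927, 0.003], [0.927, -0.374, 0.002], [0.003, 0.002, -1.0]]
contact_force: [0.9, -0.3, -1.5]
finger_gap: 0.213
t 14.4 pos [546.4 315.1 309.1] y-az -21.99 F [ 0.9 -0.3 -1.5] gap 0.213 j [-22.  23. -19.  96.   8.  62. -65.]
shift cm (tool now) [-33.71  12.49   0.23]
turn deg [ 0.11 -0.16  0.02] shift in TARGET axes [-33.71  12.5    0.31]
```

View pics/side16.png

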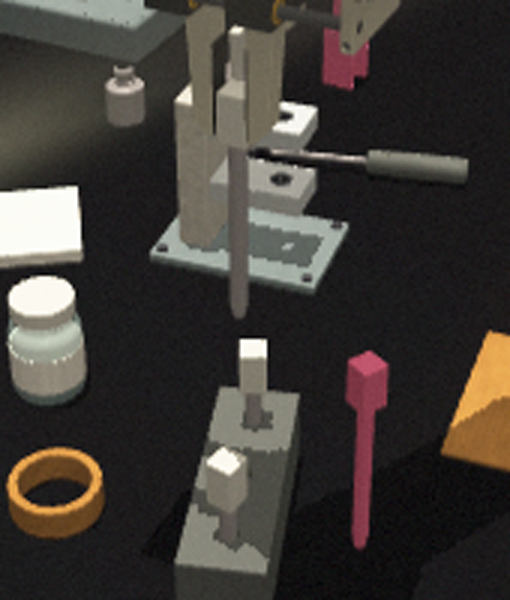

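```bash
python3 -m crank '[{"angular":[0,0,0],"translation":[-2,0.75,0],"jaw":0.1},{"angular":[0,0,0],"translation":[-3.7,1.37,0],"jaw":0.1},{"angular":[0,0,0],"translation":[-3.8,1.4,0],"jaw":0.1},{"angular":[0,0,0],"translation":[-3.8,1.4,0],"jaw":0.1},{"angular":[0,0,0],"translation":[-3.8,1.4,0],"jaw":0.1},{"angular":[0,0,0],"translation":[-3.8,1.4,0],"jaw":0.1},{"angular":[0,0,0],"translation":[-3.7,1.37,0],"jaw":0.1},{"angular":[0,0,0],"translation":[-3,1.1,0],"jaw":0.1},{"angular":[0,0,0],"translation":[-2,0.7,0],"jaw":0.1},{"angular":[0,0,0],"translation":[-1,0.4,0],"jaw":0.1}]' 
python3 -m crank '[{"angular":[0,0,0],"translation":[0,0,0],"jaw":0.1},{"angular":[0,0,0],"translation":[0,0,0],"jaw":0.1}]'
python3 - <<'E'
from h import *
togo([536,-44.3,306],-22)
E
```

```text
time_s: 15.28
position: [0.5351, -0.0151, 0.3047]
tcp_rot: [[0.378, 0.926, -0.002], [0.926, -0.378, -0.001], [-0.002, -0.001, -1.0]]
contact_force: [1.3, -1.1, -2.3]
finger_gap: 0.211
time_s: 15.45
position: [0.5361, -0.0105, 0.3051]
tcp_rot: [[0.374, 0.927, -0.001], [0.927, -0.374, 0.001], [0.0, -0.001, -1.0]]
contact_force: [0.6, 0.5, -1.3]
finger_gap: 0.213
t 15.45 pos [536.1 -10.5 305.1] y-az -21.98 F [ 0.6  0.5 -1.3] gap 0.213 j [  7.  15. -15. 108.   4.  58. -32.]
shift cm (tool now) [-3.14  1.26 -0.09]
turn deg [-0.05 -0.02  0.02] shift in TARGET axes [-3.14  1.26 -0.09]
```

```bash
python3 -m crank '[{"angular":[0,0,0],"translation":[-1.5,0.6,0],"jaw":0.1},{"angular":[0,0,0],"translation":[-1.2,0.46,0.7],"jaw":0.1},{"angular":[0,0,0],"translation":[-0.44,0.2,1.4],"jaw":0.1},{"angular":[0,0,0],"translation":[0,0,0.9],"jaw":0.1},{"angular":[0,0,0],"translation":[0,0,0],"jaw":0.1},{"angular":[0,0,0],"translation":[0,0,0],"jaw":0.1}]'
python3 - <<'E'
from h import *
togo([536,-44.3,271],-22)
from workcell import bot
for n in ("side","top"):
    d=bot.get_image(n); np.savez(f"pics/{n}17.npz",**{k:np.array(v) for k,v in d.items()})
    c=d["img"][135:235,250:330] if n=="side" else d["img"][180:260,240:340]
    cv2.imwrite(f"pics/{n}17.png",cv2.resize(c[:,:,::-1],None,fx=6,fy=6,interpolation=cv2.INTER_CUBIC))
E
```

```text
time_s: 15.95
position: [0.5359, -0.0441, 0.2747]
tcp_rot: [[0.373, 0.928, -0.002], [0.928, -0.373, 0.001], [-0.0, -0.002, -1.0]]
contact_force: [-0.1, 1.1, -1.2]
finger_gap: 0.21
t 15.95 pos [535.9 -44.1 274.7] y-az -21.9 F [-0.1  1.1 -1.2] gap 0.21 j [  9.  17. -14. 110.   5.  54. -29.]
shift cm (tool now) [-0.02  0.02  0.37]
turn deg [-0.1   0.01  0.1 ] shift in TARGET axes [-0.02  0.02  0.37]
```

View pics/side17.png

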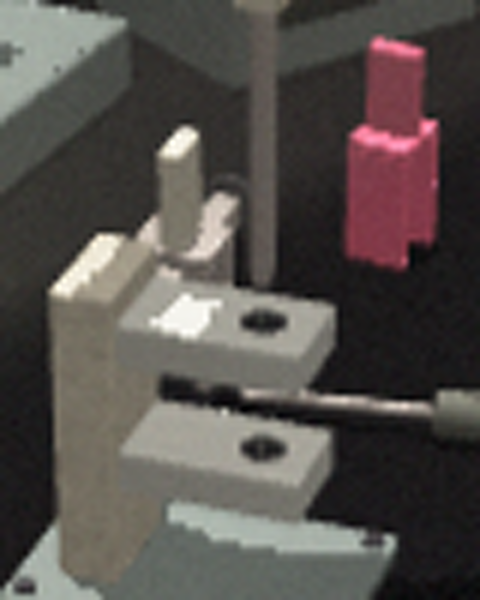

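View pics/top17.png

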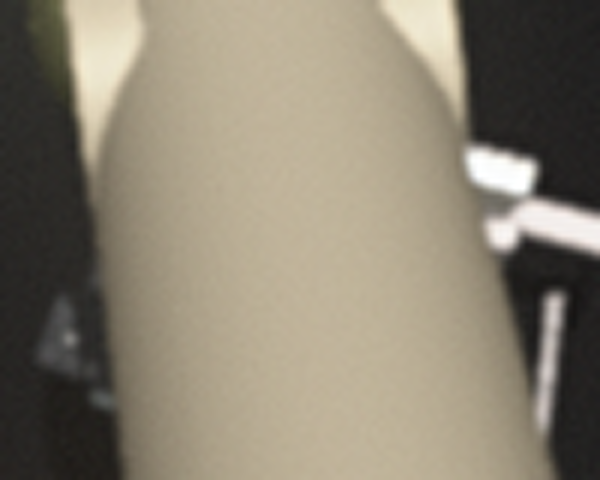

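```bash
cat > m.py <<'E'
from h import *
import sys
def meas(n,zt,z0=.145):
    s=load(n)
    box=(250,135,330,235)
    bs=[b for b in blobs(load("side0"),(284,182,302,194),0,110,amin=8)]
    g=cv2.cvtColor(s["img"],cv2.COLOR_RGB2GRAY).astype(float)
    return s,g
E
python3 - <<'E'
from h import *
s=load("side17"); g=cv2.cvtColor(s["img"],cv2.COLOR_RGB2GRAY)
np.set_printoptions(linewidth=200)
print(g[176:196,287:301])
for thr in (60,75,90):
  for a,c in blobs(s,(286,184,301,194),0,thr,f=8,amin=5): 
    m=cv2.moments(c.astype(np.float32)); print(thr,round(a,1),m["m10"]/m["m00"],m["m01"]/m["m00"], cv2.fitEllipse(c.astype(np.float32)))
b=np.array([.533,-.0457,.145])
for y in (0,): print(proj(s,[b,b+[0,0,.019],b+[.001,0,.019],b+[0,.001,.019]]))
E
```

```text
[[ 95  93  30  30  54  82  88  85  84  26  27  25  30  25]
 [ 91  86  27  28  50  82  86  89  88  27  26  27  26  30]
 [ 92  87  31  29  51  86  91  88  86  26  27  25  23  26]
 [ 87  87  27  31  51  83  89  89  78  26  25  27  30  26]
 [ 85  87  25  28  42  81  85  87  66  25  26  26  26  22]
 [ 88  86  24  30  32  84  85  90  47  25  29  24  18  27]
 [127 125  24  28  26  57  71  64  37  27  23  26  26  23]
 [158 156 146 117 117  80  61  55  33  25  28  29  24  25]
 [164 165 167 156 157 149 149 149 146 114 114  81  52  49]
 [160 164 162 167 167 165 166 165 164 156 160 151 148 149]
 [161 162 162 163 163 118 119 120 141 166 167 166 165 168]
 [165 162 162 120  86  58  67  52  72  85 123 163 164 166]
 [164 164 162  63  31  32  53  34  35  37  69 166 164 163]
 [164 161 162  90  43  40  39  34  38  48  97 165 164 165]
 [163 162 159 151 144 115  88  95  90 148 153 164 167 164]
 [164 162 162 165 165 154 153 153 155 167 164 165 163 164]
 [136 156 153 164 163 165 167 165 165 165 166 166 166 164]
 [119 125 124 128 136 136 144 156 155 167 165 166 167 157]
 [113 115 113 114 117 119 123 124 125 130 137 138 146 121]
 [111 111 114 111 114 115 114 115 116 114 117 117 120 115]]
60 13.4 293.4621267209618 188.2558779329067 ((293.47894287109375, 188.25759887695312), (2.5125479698181152, 6.888523578643799), 90.92980194091797)
75 16.9 293.4761808445061 188.23706464786562 ((293.48333740234375, 188.24014282226562), (3.0260603427886963, 7.166941165924072), 91.17131805419922)
90 20.0 293.471926656254 188.20785337758687 ((293.47137451171875, 188.2079315185547), (3.457965612411499, 7.41583251953125), 91.37311553955078)
[[293.42601602 188.2260214 ]
 [293.45915807 181.83568506]
 [293.07458178 181.82714476]
 [293.44203938 182.01851777]]
```

```bash
python3 -m crank '[{"angular":[0,0,0],"translation":[-0.06,0.04,0.5],"jaw":0.1},{"angular":[0,0,0],"translation":[0,0,0.5],"jaw":0.1},{"angular":[0,0,0],"translation":[0,0,0.5],"jaw":0.1},{"angular":[0,0,0],"translation":[0,0,0.2],"jaw":0.1},{"angular":[0,0,0],"translation":[0,0,0],"jaw":0.1}]'
python3 - <<'E'
from h import *
togo([536.2,-44.8,255],-22)
from workcell import bot
for n in ("side",):
    d=bot.get_image(n); np.savez(f"pics/{n}18.npz",**{k:np.array(v) for k,v in d.items()})
    cv2.imwrite(f"pics/{n}18.png",cv2.resize(d["img"][170:225,265:315,::-1],None,fx=10,fy=10,interpolation=cv2.INTER_CUBIC))
E
```

```text
time_s: 16.47
position: [0.5359, -0.0459, 0.2577]
tcp_rot: [[0.374, 0.927, -0.001], [0.927, -0.374, 0.0], [-0.0, -0.001, -1.0]]
contact_force: [-0.1, -0.6, -1.9]
finger_gap: 0.212
t 16.47 pos [535.9 -45.9 257.7] y-az -21.98 F [-0.1 -0.6 -1.9] gap 0.212 j [  9.  18. -14. 111.   5.  52. -29.]
shift cm (tool now) [ 0.11 -0.02  0.27]
turn deg [-0.07  0.02  0.02] shift in TARGET axes [ 0.11 -0.02  0.27]
```

View pics/side18.png

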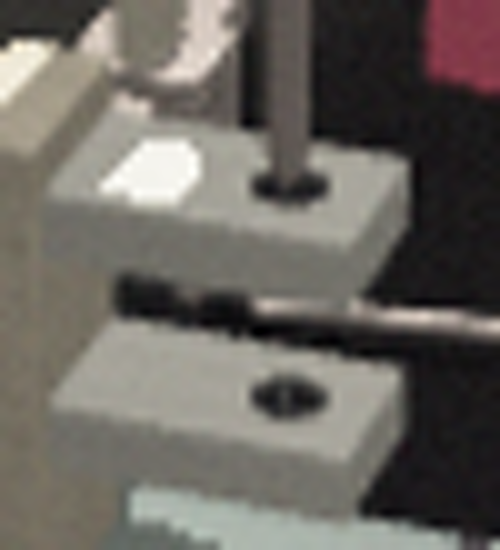

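Run:
```python
from h import *
np.set_printoptions(linewidth=200)
s=load("side18"); g=cv2.cvtColor(s["img"],cv2.COLOR_RGB2GRAY)
print(g[180:194,287:301])
b=np.array([.533,-.0457,.145])
print(proj(s,[b+[0,0,.002]]))
```

```text
[[ 88  84  26  31  54  81  87  89  92  32  25  30  27  26]
 [ 88  84  25  26  53  84  90  89  87  29  28  24  25  24]
 [103 100  26  28  49  80  88  91  87  26  26  27  26  27]
 [152 152 143 113 105  82  88  90  86  26  27  26  22  26]
 [166 166 165 156 123  86  88  89  91 111 111  81  50  50]
 [165 161 164 166 135  83  87  91 104 159 160 153 148 151]
 [160 160 162 164 159  82  90  87 110 165 164 166 166 166]
 [160 165 162 116  83  63  83  83  65  90 120 164 167 166]
 [161 166 162  64  31  37  67  48  38  40  65 165 165 167]
 [162 161 162  92  42  39  45  34  38  46  95 163 165 165]
 [162 161 162 151 144 116  91  96  92 147 154 166 166 165]
 [163 161 164 163 166 160 151 155 153 163 160 164 166 164]
 [136 156 154 166 167 166 166 166 165 167 167 163 165 161]
 [115 125 121 126 139 136 146 157 159 165 165 167 170 157]]
[[293.42948006 187.55809734]]
```

```bash
python3 -m crank '[{"angular":[0,0,0],"translation":[0.09,-0.07,0],"jaw":0.1},{"angular":[0,0,0],"translation":[0,0,0],"jaw":0.1},{"angular":[0,0,0],"translation":[0,0,0.3],"jaw":0.1},{"angular":[0,0,0],"translation":[0,0,0.2],"jaw":0.1},{"angular":[0,0,0],"translation":[0,0,0],"jaw":0.1}]'
python3 - <<'E'
from h import *
togo([535.5,-44.7,240],-22)
E
```

```text
time_s: 16.93
position: [0.5358, -0.0449, 0.253]
tcp_rot: [[0.374, 0.927, -0.001], [0.927, -0.374, -0.0], [-0.0, -0.001, -1.0]]
contact_force: [-0.0, -0.3, -1.8]
finger_gap: 0.212
t 16.93 pos [535.8 -44.9 253. ] y-az -21.98 F [-0.  -0.3 -1.8] gap 0.212 j [  9.  18. -14. 112.   5.  51. -29.]
shift cm (tool now) [ 0.01 -0.03  1.3 ]
turn deg [-0.03  0.02  0.02] shift in TARGET axes [ 0.   -0.03  1.3 ]
```

Tip z is about 142 mm with no contact force, so the tip is inside the mouth. I'll continue in small steps, checking the forces.

```bash
for i in 1; do python3 -m crank '[{"angular":[0,0,0],"translation":[0,0,0.3],"jaw":0.1},{"angular":[0,0,0],"translation":[0,0,0.3],"jaw":0.1},{"angular":[0,0,0],"translation":[0,0,0],"jaw":0.1}]'; done
python3 - <<'E'
from h import *
togo([535.5,-44.7,240],-22)
from workcell import bot
print(bot.observe()["moment"])
E
```

```text
time_s: 17.18
position: [0.5357, -0.0449, 0.2467]
tcp_rot: [[0.374, 0.927, -0.001], [0.927, -0.374, 0.0], [-0.0, -0.001, -1.0]]
contact_force: [-0.1, 0.3, -1.8]
finger_gap: 0.21
t 17.18 pos [535.7 -44.9 246.7] y-az -21.99 F [-0.1  0.3 -1.8] gap 0.21 j [  9.  18. -14. 112.   6.  50. -29.]
shift cm (tool now) [ 0.01 -0.02  0.67]
turn deg [-0.05  0.02  0.01] shift in TARGET axes [ 0.01 -0.02  0.67]
[ 0.00551463 -0.08445965  0.01604849]
```

```bash
python3 -m crank '[{"angular":[0,0,0],"translation":[0,0,0.4],"jaw":0.1},{"angular":[0,0,0],"translation":[0,0,0.4],"jaw":0.1},{"angular":[0,0,0],"translation":[0,0,0],"jaw":0.1}]'
python3 -m crank '[{"angular":[0,0,0],"translation":[0,0,0.4],"jaw":0.1},{"angular":[0,0,0],"translation":[0,0,0.4],"jaw":0.1},{"angular":[0,0,0],"translation":[0,0,0],"jaw":0.1}]'
python3 - <<'E'
from h import *
togo([535.5,-44.7,240],-22)
from workcell import bot
print(bot.observe()["moment"])
for n in ("side",):
    d=bot.get_image(n); np.savez(f"pics/{n}19.npz",**{k:np.array(v) for k,v in d.items()})
    cv2.imwrite(f"pics/{n}19.png",cv2.resize(d["img"][170:225,265:315,::-1],None,fx=10,fy=10,interpolation=cv2.INTER_CUBIC))
E
```

```text
time_s: 17.43
position: [0.5356, -0.0449, 0.2385]
tcp_rot: [[0.374, 0.927, -0.001], [0.927, -0.374, 0.0], [-0.0, -0.001, -1.0]]
contact_force: [-0.5, -0.2, -2.5]
finger_gap: 0.213
time_s: 17.68
position: [0.5356, -0.0448, 0.2305]
tcp_rot: [[0.374, 0.927, -0.001], [0.927, -0.374, 0.0], [-0.0, -0.001, -1.0]]
contact_force: [0.4, 0.1, -1.9]
finger_gap: 0.21
t 17.68 pos [535.6 -44.8 230.5] y-az -21.98 F [ 0.4  0.1 -1.9] gap 0.21 j [  9.  19. -13. 113.   6.  48. -30.]
shift cm (tool now) [ 0.01 -0.01 -0.95]
turn deg [-0.07  0.02  0.02] shift in TARGET axes [ 0.01 -0.01 -0.95]
[-0.04090917  0.00978535  0.01346847]
```

View pics/side19.png

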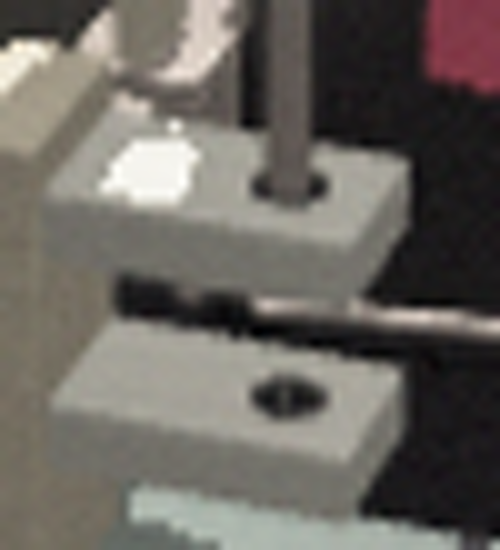

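The shaft passed through the upper bushing without contact and sits centred in the mouth. I'll go on to just above the lower arm.

```bash
python3 -m crank '[{"angular":[0,0,0],"translation":[0,0,0.6],"jaw":0.1},{"angular":[0,0,0],"translation":[0,0,0.8],"jaw":0.1},{"angular":[0,0,0],"translation":[0,0,0.8],"jaw":0.1},{"angular":[0,0,0],"translation":[0,0,0.8],"jaw":0.1},{"angular":[0,0,0],"translation":[0,0,0.4],"jaw":0.1},{"angular":[0,0,0],"translation":[0,0,0],"jaw":0.1}]'
python3 - <<'E'
from h import *
togo([535.5,-44.7,240],-22)
from workcell import bot
print(bot.observe()["moment"])
for n in ("side",):
    d=bot.get_image(n); np.savez(f"pics/{n}20.npz",**{k:np.array(v) for k,v in d.items()})
    cv2.imwrite(f"pics/{n}20.png",cv2.resize(d["img"][170:225,265:315,::-1],None,fx=10,fy=10,interpolation=cv2.INTER_CUBIC))
E
```

```text
time_s: 18.23
position: [0.5353, -0.0449, 0.196]
tcp_rot: [[0.374, 0.927, -0.002], [0.927, -0.374, 0.0], [-0.001, -0.002, -1.0]]
contact_force: [0.1, -0.6, -1.2]
finger_gap: 0.21
t 18.23 pos [535.3 -44.9 196. ] y-az -21.98 F [ 0.1 -0.6 -1.2] gap 0.21 j [  8.  22. -13. 115.   7.  44. -31.]
shift cm (tool now) [ 0.02 -0.   -4.4 ]
turn deg [-0.11  0.04  0.02] shift in TARGET axes [ 0.02  0.01 -4.4 ]
[-0.00355801 -0.03016592 -0.00741103]
```

View pics/side20.png

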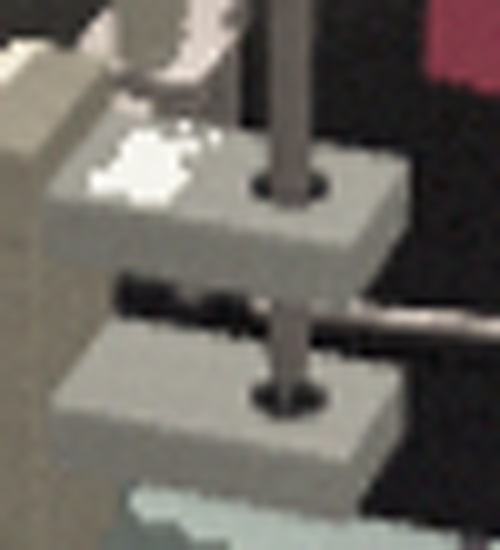

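```bash
python3 -m crank '[{"angular":[0,0,0],"translation":[0,0,0.4],"jaw":0.1},{"angular":[0,0,0],"translation":[0,0,0.4],"jaw":0.1},{"angular":[0,0,0],"translation":[0,0,0.4],"jaw":0.1},{"angular":[0,0,0],"translation":[0,0,0],"jaw":0.1}]'
python3 -m crank '[{"angular":[0,0,0],"translation":[0,0,0.6],"jaw":0.1},{"angular":[0,0,0],"translation":[0,0,0.6],"jaw":0.1},{"angular":[0,0,0],"translation":[0,0,0.5],"jaw":0.1},{"angular":[0,0,0],"translation":[0,0,0],"jaw":0.1}]'
python3 -c "
from h import *
togo([535.5,-44.7,145.7],-22)"
```

```text
time_s: 18.62
position: [0.5356, -0.0449, 0.1847]
tcp_rot: [[0.374, 0.927, -0.001], [0.927, -0.374, -0.0], [-0.0, -0.001, -1.0]]
contact_force: [0.2, -0.3, -1.2]
finger_gap: 0.211
time_s: 18.95
position: [0.5354, -0.0449, 0.1672]
tcp_rot: [[0.374, 0.927, -0.002], [0.927, -0.374, -0.0], [-0.001, -0.002, -1.0]]
contact_force: [0.8, 0.1, -1.5]
finger_gap: 0.214
t 18.95 pos [535.4 -44.9 167.2] y-az -21.98 F [ 0.8  0.1 -1.5] gap 0.214 j [  8.  24. -13. 117.   8.  40. -32.]
shift cm (tool now) [0.02 0.01 2.15]
turn deg [-0.09  0.04  0.02] shift in TARGET axes [0.02 0.01 2.15]
```

```bash
python3 -m crank '[{"angular":[0,0,0],"translation":[0,0,0.6],"jaw":0.1},{"angular":[0,0,0],"translation":[0,0,0.6],"jaw":0.1},{"angular":[0,0,0],"translation":[0,0,0.5],"jaw":0.1},{"angular":[0,0,0],"translation":[0,0,0.3],"jaw":0.1},{"angular":[0,0,0],"translation":[0,0,0],"jaw":0.1},{"angular":[0,0,0],"translation":[0,0,0],"jaw":0.1},{"angular":[0,0,0],"translation":[0,0,0],"jaw":0.1}]'
python3 - <<'E'
from h import *
togo([535.5,-44.7,145.7],-22)
from workcell import bot
print(bot.observe()["moment"])
for n in ("side","top"):
    d=bot.get_image(n); np.savez(f"pics/{n}21.npz",**{k:np.array(v) for k,v in d.items()})
    if n=="side": cv2.imwrite(f"pics/{n}21.png",cv2.resize(d["img"][130:240,245:335,::-1],None,fx=5.4,fy=5.4,interpolation=cv2.INTER_CUBIC))
    else: cv2.imwrite("pics/top21.png",d["img"][:,:,::-1])
E
```

```text
time_s: 19.53
position: [0.5361, -0.0448, 0.1485]
tcp_rot: [[0.374, 0.927, 0.0], [0.927, -0.374, -0.0], [0.0, 0.0, -1.0]]
contact_force: [0.3, 0.5, -2.4]
finger_gap: 0.209
t 19.53 pos [536.1 -44.8 148.5] y-az -21.99 F [ 0.3  0.5 -2.4] gap 0.209 j [  8.  25. -12. 118.   9.  37. -32.]
shift cm (tool now) [-0.01 -0.06  0.28]
turn deg [ 0.01 -0.    0.01] shift in TARGET axes [-0.01 -0.06  0.28]
[-0.02349021 -0.03880993 -0.03680146]
```

View pics/side21.png

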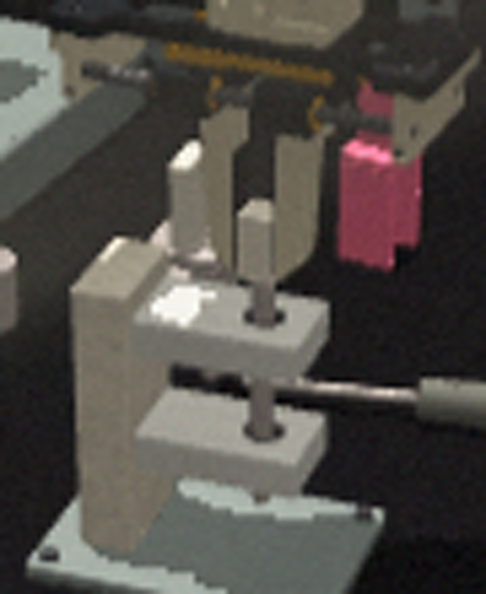

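View pics/top21.png

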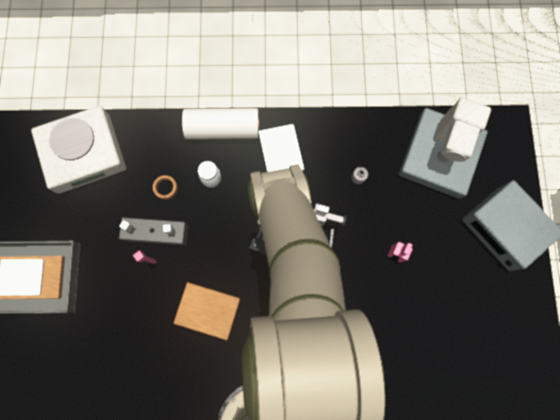

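The tip shows below the lower arm at (262,500). I'll make the last 2.7 mm adjustment and then check.

```bash
python3 -m crank '[{"angular":[0,0,0],"translation":[0,-0.04,0.27],"jaw":0.1},{"angular":[0,0,0],"translation":[0,0,0],"jaw":0.1},{"angular":[0,0,0],"translation":[0,0,0],"jaw":0.1},{"angular":[0,0,0],"translation":[0,0,0],"jaw":0.1},{"angular":[0,0,0],"translation":[0,0,0],"jaw":0.1},{"angular":[0,0,0],"translation":[0,0,0],"jaw":0.1}]'
python3 - <<'E'
from h import *
np.set_printoptions(linewidth=200)
togo([535.5,-44.7,145.7],-22)
from workcell import bot
o=bot.observe();print(o["moment"],o["dq"].round(2))
d=bot.get_image("side"); np.savez("pics/side22.npz",**{k:np.array(v) for k,v in d.items()})
cv2.imwrite("pics/side22.png",cv2.resize(d["img"][160:235,260:320,::-1],None,fx=7.8,fy=7.8,interpolation=cv2.INTER_CUBIC))
b=np.array([.533,-.0457,0])
for nm,z in (("tip",.035),("head bottom",.165),("head top",.2)): print(nm,proj(d,[b+[0,0,z]]),(proj(d,[b+[0,0,z]])-[260,160])*7.8)
E
```

```text
time_s: 20.13
position: [0.5357, -0.0447, 0.1457]
tcp_rot: [[0.374, 0.927, 0.0], [0.927, -0.374, -0.0], [0.0, 0.0, -1.0]]
contact_force: [-0.4, -0.5, -1.9]
finger_gap: 0.212
t 20.13 pos [535.7 -44.7 145.7] y-az -21.99 F [-0.4 -0.5 -1.9] gap 0.212 j [  8.  26. -12. 118.   9.  37. -32.]
shift cm (tool now) [-0.01 -0.02  0.  ]
turn deg [ 0.   -0.    0.01] shift in TARGET axes [-0.01 -0.02  0.  ]
[-0.02670623 -0.08998515 -0.03134618] [-0.04 -0.    0.07 -0.01  0.06 -0.07 -0.02]
tip [[293.24395135 223.3311019 ]] [[259.30282054 493.98259485]]
head bottom [[293.46091697 181.49654062]] [[260.99515238 167.67301686]]
head top [[293.52341822 169.44526549]] [[261.48266213  73.67307081]]
```

View pics/side22.png

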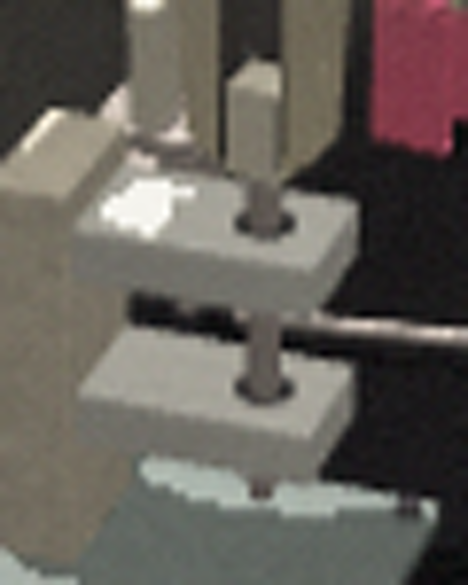

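The tip ends at crop row ~499 (499.7 predicted for 25 mm), the head top at ~72 (73.7 predicted), and the force equals the rod's weight only. I'm handing it in.

```bash
python3 -c "
from workcell import bot
print(bot.job_done()); print(bot.observe()['time_s'])"
```

```text
the job is handed in; nothing more can be done
None
the job is handed in; nothing more can be done
```

The job is done and handed in at about 20 s of the 61 s allowed. The saddle hangs released astride the load bar, and the arm still holds the guide rod through both bushings.

- **Saddle:** It seated on the bar at the predicted height, pressing with about 13 N before I let go. In the last top picture it was still upright between the column and the collar.
- **Rod:** It went through the upper and then the lower bushing with no contact force I could measure. In the final check it was still and upright, and the force was about 1.9 N, close to the rod's own weight. In the side view the tip is about 25 mm below the lower bushing and the head about 20 mm above the upper arm.
- **Everything else:** The short pins, the pink look-alikes and the other bench items appear where they were.

Three checks disagreed:
- **Fingertip height:** The cameras showed the fingertips about 17–24 mm higher than the reported TCP. I used the cameras for grasp heights, and both grasps came out right.
- **Side against top camera:** The side camera read about 2–3 mm low in x compared with the top camera.
- **Rod y position:** The two side-view estimates over the bore differed by about 3.6 mm. I aimed between them, and the rod looked centred in both bores.

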